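# Set up the tacking station

### The job

Get the tacking station ready for the welder: first swing its hood up and back past the spring's over-centre point so that it stays open by itself, then seat every green bracket on the bench flat in a nest of its own, turned so that its notch goes over the nest's yellow key. Stow all the brass nozzles in the blue box's compartment and, once they are in, slide the cover fully home over them; leave the hood open and the other things on the bench where they are.

Things in the scene. Friction and masses are not known exactly. Their poses are not given: they have to be found in the camera images.
- hood (a joint): angle of the station's red-framed amber hood in rad: 0 shut, 1.9 fully back against its stop. Its over-centre spring (together with the weight) pushes it shut below about 1.2 rad and pushes it open and holds it there beyond; lifting it by the handle takes only 1 to 3 N
- hood_handle (a point): middle of the hood's black handle bar: 12 mm diameter, 130 mm long between two stand-offs, parallel to the hinge, its axis 43 mm ahead of the hood's front skirt (which is 38 mm high). It moves with the hood; hood shut it is 90 mm above the bench on the robot's side of the station. Its y axis runs along the bar
- hood_hinge (a point): middle of the fixed hinge axis at the rear of the station, 100 mm above the bench. Its y axis runs along the hinge; its -x axis points level to the front of the station. The handle bar travels about the hinge at 226 mm radius, up and back. The station is 272 mm wide with 70 mm high cheeks left and right; the hood shut covers all three nests
- box_in (a point): centre of the compartment's floor in the blue consumables box, 6 mm above the bench. The open compartment measures 118 mm along this frame's x and 98 mm along y, its walls reach 46 mm above this point. Beyond it in +x is the box's solid deck, on which the opened cover rests
- cover (a joint): slide of the box's aluminium cover in m: 0 is fully home over the compartment, 0.13 fully open (over the deck, along box_in's +x). It starts part-way open; it slides with about 1.5 N and stays where it is left. Cover plate 130 x 110 x 5 mm, its underside 54 mm above the bench
- nest1_seat (a point): keyed nest in the station: where a seated bracket's centre comes to lie, 21 mm over the pocket floor (26 mm above the bench). Pocket 68 (x) x 48 mm, bevelled rails 10 mm high lead in. Yellow key block (9 mm wide, 10 high) at its +y long side, 14 mm towards +x: a seated bracket's frame points the same ways as this one. Nests differ in which way round they are mounted
- nest2_seat (a point): keyed nest in the station: where a seated bracket's centre comes to lie, 21 mm over the pocket floor (26 mm above the bench). Pocket 68 (x) x 48 mm, bevelled rails 10 mm high lead in. Yellow key block (9 mm wide, 10 high) at its +y long side, 14 mm towards +x: a seated bracket's frame points the same ways as this one. Nests differ in which way round they are mounted
- nest3_seat (a point): keyed nest in the station: where a seated bracket's centre comes to lie, 21 mm over the pocket floor (26 mm above the bench). Pocket 68 (x) x 48 mm, bevelled rails 10 mm high lead in. Yellow key block (9 mm wide, 10 high) at its +y long side, 14 mm towards +x: a seated bracket's frame points the same ways as this one. Nests differ in which way round they are mounted
- bracket1_mid (a point): centre, half-way up (21 mm above its underside), of a green steel T-bracket, 0.22 kg: foot plate 64 (x) x 44 (y) x 8 mm, upright web 44 (x) x 8 (y) mm rising to 42 mm, in the middle of the plate. Frame x runs along the web, z up. Starts lying on its foot plate. May be absent
- bracket1_notch (a point): middle of the notch in this bracket's foot plate: 16 mm wide, 12 mm deep, cut into one long side (+y) off the middle, 14 mm towards +x
- bracket2_mid (a point): centre, half-way up (21 mm above its underside), of a green steel T-bracket, 0.22 kg: foot plate 64 (x) x 44 (y) x 8 mm, upright web 44 (x) x 8 (y) mm rising to 42 mm, in the middle of the plate. Frame x runs along the web, z up. Starts lying on its foot plate. May be absent
- bracket2_notch (a point): middle of the notch in this bracket's foot plate: 16 mm wide, 12 mm deep, cut into one long side (+y) off the middle, 14 mm towards +x
- bracket3_mid (a point): centre, half-way up (21 mm above its underside), of a green steel T-bracket, 0.22 kg: foot plate 64 (x) x 44 (y) x 8 mm, upright web 44 (x) x 8 (y) mm rising to 42 mm, in the middle of the plate. Frame x runs along the web, z up. Starts lying on its foot plate. May be absent
- bracket3_notch (a point): middle of the notch in this bracket's foot plate: 16 mm wide, 12 mm deep, cut into one long side (+y) off the middle, 14 mm towards +x
- nozzle1_mid (a point): centre, half-way up (18 mm), of a standing brass nozzle: 36 mm tall, square foot flange 33 x 33 x 8 mm (sides along this frame's x and y), round body above it 24 mm in diameter. May be absent
- nozzle2_mid (a point): centre, half-way up (18 mm), of a standing brass nozzle: 36 mm tall, square foot flange 33 x 33 x 8 mm (sides along this frame's x and y), round body above it 24 mm in diameter. May be absent
- nozzle3_mid (a point): centre, half-way up (18 mm), of a standing brass nozzle: 36 mm tall, square foot flange 33 x 33 x 8 mm (sides along this frame's x and y), round body above it 24 mm in diameter. May be absent
- driver: screwdriver lying on the bench, 180 mm long; not part of the job, to be left alone; origin at its underside
- magnet: red square welding magnet, 62 x 62 x 18 mm; not part of the job, to be left alone; origin at its underside
- tape: yellow tape measure, 62 x 62 x 34 mm; not part of the job, to be left alone; origin at its underside
- offcut: offcut of bare steel square tube, 70 x 40 x 40 mm; not part of the job, to be left alone; origin at its underside
- spray: standing spray can, 60 mm diameter, 180 mm tall; not part of the job, to be left alone; origin at its underside
- brush: hand brush lying on the bench; not part of the job, to be left alone; origin at its underside
- cover_tab (a point): middle of the orange upright grip tab on the cover: 8 mm thick along the slide (x), 50 mm wide (y); its top is 13 mm above this point, the cover plate's top 17 mm below it. It is 76 mm above the bench and moves with the cover
Mind the look-alikes: they are no part of the job. What is shaped like the part that bears bracket3_mid but brown or red is not meant.

How it is judged:
On the way, in this order (a step that is already met when the one before it is completed fails the run):
1. the hood has been swung past its over-centre point and stays open with nothing touching it (value of joint hood above 1.6 rad and contact force between anything else and hood below 0.2 N), for 0.4 s.
2. all the nozzles are in the compartment and the cover is fully home over them (value of joint cover below 0.005 m and x of nozzle1_mid in the frame of box_in between -0.06 and 0.06 m and y of nozzle1_mid in the frame of box_in between -0.05 and 0.05 m and z of nozzle1_mid in the frame of box_in between 0 and 0.04 m and x of nozzle2_mid in the frame of box_in between -0.06 and 0.06 m and y of nozzle2_mid in the frame of box_in between -0.05 and 0.05 m and z of nozzle2_mid in the frame of box_in between 0 and 0.04 m and x of nozzle3_mid in the frame of box_in between -0.06 and 0.06 m and y of nozzle3_mid in the frame of box_in between -0.05 and 0.05 m and z of nozzle3_mid in the frame of box_in between 0 and 0.04 m), for 0.2 s.
At the end, for the whole second after the job is handed in: the hood stands open (beyond 1.6 rad), every bracket lies flat in a nest (centre within 6 mm and not more than 3 mm high, its notch around the key, tilt under 0.08 rad), every nozzle is in the compartment, the cover is home to within 5 mm, and all is at rest (all of step 2 and value of joint hood above 1.6 rad and ((distance between bracket1_mid and nest1_seat below 0.006 m and x of bracket1_notch in the frame of nest1_seat above 0.007 m and y of bracket1_notch in the frame of nest1_seat above 0.009 m and z of bracket1_mid in the frame of nest1_seat below 0.003 m and angle between bracket1_mid's own z axis and vertical below 0.08 rad) or (distance between bracket1_mid and nest2_seat below 0.006 m and x of bracket1_notch in the frame of nest2_seat above 0.007 m and y of bracket1_notch in the frame of nest2_seat above 0.009 m and z of bracket1_mid in the frame of nest2_seat below 0.003 m and angle between bracket1_mid's own z axis and vertical below 0.08 rad) or (distance between bracket1_mid and nest3_seat below 0.006 m and x of bracket1_notch in the frame of nest3_seat above 0.007 m and y of bracket1_notch in the frame of nest3_seat above 0.009 m and z of bracket1_mid in the frame of nest3_seat below 0.003 m and angle between bracket1_mid's own z axis and vertical below 0.08 rad)) and ((distance between bracket2_mid and nest1_seat below 0.006 m and x of bracket2_notch in the frame of nest1_seat above 0.007 m and y of bracket2_notch in the frame of nest1_seat above 0.009 m and z of bracket2_mid in the frame of nest1_seat below 0.003 m and angle between bracket2_mid's own z axis and vertical below 0.08 rad) or (distance between bracket2_mid and nest2_seat below 0.006 m and x of bracket2_notch in the frame of nest2_seat above 0.007 m and y of bracket2_notch in the frame of nest2_seat above 0.009 m and z of bracket2_mid in the frame of nest2_seat below 0.003 m and angle between bracket2_mid's own z axis and vertical below 0.08 rad) or (distance between bracket2_mid and nest3_seat below 0.006 m and x of bracket2_notch in the frame of nest3_seat above 0.007 m and y of bracket2_notch in the frame of nest3_seat above 0.009 m and z of bracket2_mid in the frame of nest3_seat below 0.003 m and angle between bracket2_mid's own z axis and vertical below 0.08 rad)) and ((distance between bracket3_mid and nest1_seat below 0.006 m and x of bracket3_notch in the frame of nest1_seat above 0.007 m and y of bracket3_notch in the frame of nest1_seat above 0.009 m and z of bracket3_mid in the frame of nest1_seat below 0.003 m and angle between bracket3_mid's own z axis and vertical below 0.08 rad) or (distance between bracket3_mid and nest2_seat below 0.006 m and x of bracket3_notch in the frame of nest2_seat above 0.007 m and y of bracket3_notch in the frame of nest2_seat above 0.009 m and z of bracket3_mid in the frame of nest2_seat below 0.003 m and angle between bracket3_mid's own z axis and vertical below 0.08 rad) or (distance between bracket3_mid and nest3_seat below 0.006 m and x of bracket3_notch in the frame of nest3_seat above 0.007 m and y of bracket3_notch in the frame of nest3_seat above 0.009 m and z of bracket3_mid in the frame of nest3_seat below 0.003 m and angle between bracket3_mid's own z axis and vertical below 0.08 rad)) and linear speed of each of bracket1, bracket2, bracket3, nozzle1, nozzle2, nozzle3 below 0.02 m/s); the robot touches nothing.
It fails at once if a bystander (screwdriver, magnet, tape measure, offcut, spray can, brush) is shoved more than 30 mm or the can knocked over (distance of any of driver, magnet, tape, offcut, spray, brush from where it was at the start of the episode above 0.03 m or angle between spray's own z axis and vertical above 0.5 rad).
Of bracket1, bracket2, bracket3 only 2 to 3 are there at a start; the rules pass over those that are not, and their reading is None.
Of nozzle1, nozzle2, nozzle3 only 2 to 3 are there at a start; the rules pass over those that are not, and their reading is None.
At some moment in a run one of bracket1, bracket2, bracket3, nozzle1, nozzle2, nozzle3 may be knocked a few centimetres aside while the robot is not near it.
It also fails if it takes over 210 s, if anything falls off the work surface, if the arm or the gripper's body presses on something with over 40 N, if the wrist force passes 120 N, or if a joint passes its speed limit or range.

### The arm

A 6-joint arm with a two-finger parallel gripper is mounted at the origin on the work surface. World frame = base frame: x ahead of the robot, y to its left, z up, the work surface at z = 0. Lengths are in m, angles in rad, forces in N, time in s.
With the tool pointing down it reaches from about 0.35 to 0.975 m from the base axis. Payload 4.9 kg.
Tool frame: the origin (TCP) lies midway between the tips of the shut fingers; the grasp point (between the pads) lies 19 mm behind it; z points along the fingers, y is the line along which they close (so a half turn about z gives the same grasp; the last joint's range is limited). The gripper opens to 85 mm and grips with 20 to 120 N. Pads are 22 mm wide; open, the fingers measure 114 mm over their backs; the gripper's body (76 mm by 85 mm) begins 54 mm behind the grasp point. The pads swing forward as they close: fully open they stand 13 mm farther back than shut.
Start: joints at [-1.233, 0.053, 1.613, -0, 1.476, -0.119], TCP at [0.276, -0.561, 0.231] pointing down, gripper open.
Joint ranges: [-3.01, 3.01], [-1.01, 2.22], [0.06, 2.58], [-1.02, 4.17], [0.09, 2.62], [-3.14, 3.14]. Speed limits (rad/s): [2.57, 2.57, 3.14, 3.14, 3.14, 3.14].

### API

Orientations are given as a 3x3 rotation matrix whose columns are the frame's x, y, z axes.
In Python, from station import robot gives the robot as it stands. The module is installed in compiled form; this text tells all that it offers.
- The arm moves only by the tool drive_tool, never from a script. Its argument "targets" is a list of rows, each a list of 7 numbers: the closure, from 0 (fully open) to 1 (shut), then the shift along the tool's x, y, z scaled (see below), then the turn, a rotation vector about the tool's x, y, z scaled (see below). In form: [[claw, tx, ty, tz, ax, ay, az], ...]. A call has 1 to 8 rows; each row is the pose to reach, as a shift and turn from the pose commanded when the call began, along the tool's axes at that moment; what a row does not reach only later rows make up. The controller multiplies each number of a shift by 50 cm and each number of a turn by 90 degrees. A row lasts 1/12 s, in which the tool goes at most 41.7 mm and 7.16 degrees, less where a joint would pass 70% of its speed; a pose out of reach is approached as far as the arm can. A call with a number of a shift or a turn outside -1 to 1 is refused whole. A call with a gripper value outside its range is refused whole. The fingers move at their own pace and stop on an object; "squeeze" is the grip in N (left out, the last holds). Time passes only in rows, so rows that repeat a pose let the fingers close. It gives the time, the measured TCP pose, the force, the opening and the grip force at its end, in the units of the state.
- robot.sense(): the state, without advancing time (a new reading comes with each control period).
- robot.snapshot(name): name is "side" or "top"; returns a dict with "frame" (400x640x3 uint8, red, green, blue), "z_map" (400x640 float32, m along the optical axis (not along the pixel's ray), 0 where there is no reading), "intrinsics" (3x3 intrinsics, pixels), "k1" (the pictures are not rectified: a ray, as slopes to the right and down, at radius r is drawn at 1 + k1 r^2 times it, then the intrinsics apply), "R" (3x3) and "t" (3): a world point X has camera coordinates R X + t. Camera axes: x right, y down, z forward; pixel columns grow to the right and rows downward; lengths in m; the calibration is good to about 2 mm. A picture is of the moment at which its call begins.
- robot.job_done(): hands the job in; it is judged then, once.
The state is a dict: "time_s": time; "joints": joint angles; "qvel": joint speeds; "joint_efforts": joint torques, N m; "tcp_pos": TCP position; "tool_rot": TCP orientation; "force": force on the tool from outside, world axes, zero at the start; "moment": the same for the moment, N m; "grip_width": finger opening in m; "grip_force": force on a finger pad.
Only numpy, scipy, OpenCV 4.12 (cv2) and the standard library are available. Lean on these libraries where they do the work, as an engineer would, in place of code of your own. Each camera call takes 0.05 s, during which the arm holds its last target. There are 200 camera calls.

## Working session

There is one attempt and no reset: what is moved stays moved. The work goes in short steps, Python scripts to look and compute and a tool call to move; the robot and the scene stay as the last step left them, time stands still between calls to the robot, and variables do not carry over. Pictures are saved under pics/ and viewed, at most 14 in all, crops included, and the job is handed in when it is done.

Besides the shell and the picture viewer there is one more tool, called after "Emit:" as a command line: name --pt "numbers of a row" for each row, then --argument value for the rest. drive_tool: Moves the arm, as the interface text tells. Shifts and turns lie within -1 to 1; 1 stands for 50 cm of shift or 90 degrees of turn. Its arguments: {"type":"object","properties":{"targets":{"type":"array","items":{"type":"array","items":{"type":"number","minimum":-1,"maximum":1}}},"squeeze":{"type":"number"}},"required":["targets"]}

```bash
mkdir -p pics; cat > h.py <<'E'
import numpy as np, cv2
from station import robot
def snap(n):
    return robot.snapshot(n)
def save(s,name,crop=None,scale=1):
    im=s["frame"][:,:,::-1]
    if crop: a,b,c,d=crop; im=im[b:d,a:c]
    im=cv2.resize(im,None,fx=scale,fy=scale,interpolation=cv2.INTER_CUBIC); cv2.imwrite('pics/'+name,im)
def rays(s,uv):
    uv=np.atleast_2d(np.float64(uv)); K=s["intrinsics"]
    d=cv2.undistortPoints(uv.reshape(-1,1,2),K,np.array([s["k1"],0,0,0,0.])).reshape(-1,2)
    return np.c_[d,np.ones(len(d))]
def plane(s,uv,z):
    d=rays(s,uv)@s["R"]; c=-s["R"].T@s["t"]
    return c+d*((z-c[2])/d[:,2])[:,None]
def depth_pts(s,uv):
    uv=np.atleast_2d(uv); r=rays(s,uv); z=s["z_map"][uv[:,1].astype(int),uv[:,0].astype(int)]
    return (r*z[:,None]-s["t"])@s["R"]
def cloud(s):
    v,u=np.mgrid[0:400,0:640]; return depth_pts(s,np.c_[u.ravel(),v.ravel()]).reshape(400,640,3)
def proj(s,X):
    p=np.atleast_2d(X)@s["R"].T+s["t"]; q=p[:,:2]/p[:,2:]; q=q*(1+s["k1"]*(q**2).sum(1))[:,None]
    K=s["intrinsics"]; return np.c_[q[:,0]*K[0,0]+K[0,2],q[:,1]*K[1,1]+K[1,2]]
E
python3 - <<'E'
from h import *
for n in("top","side"):
    s=snap(n); save(s,n+"0.png",scale=1.25); print(n,s["intrinsics"].round(1).tolist(),s["k1"],(-s["R"].T@s["t"]).round(3),s["R"].round(2).tolist())
q=robot.sense(); print({k:np.round(v,3).tolist() for k,v in q.items()})
E
```

```text
top [[427.1, 0.0, 317.1], [0.0, 427.1, 192.2], [0.0, 0.0, 1.0]] 0.013583436410136152 [0.292 0.06  1.223] [[-0.0, -1.0, 0.02], [-0.98, -0.0, -0.19], [0.19, -0.02, -0.98]]
side [[429.7, 0.0, 320.2], [0.0, 429.7, 196.4], [0.0, 0.0, 1.0]] -0.051564956469326 [0.292 0.846 0.844] [[-0.97, -0.25, -0.02], [-0.15, 0.66, -0.73], [0.19, -0.71, -0.68]]
{'time_s': 0.1, 'joints': [-1.233, 0.053, 1.614, 0.0, 1.476, -0.119], 'qvel': [0.0, 0.001, -0.003, -0.001, -0.0, -0.001], 'joint_efforts': [-0.001, -39.49, -37.136, -0.0, 0.004, -0.0], 'tcp_pos': [0.275, -0.56, 0.23], 'tool_rot': [[0.897, 0.441, -0.001], [0.441, -0.897, 0.002], [0.0, -0.002, -1.0]], 'force': [0.086, -0.205, 0.578], 'moment': [0.006, 0.047, -0.023], 'grip_force': 0.0, 'grip_width': 0.085}
```

View pics/top0.png

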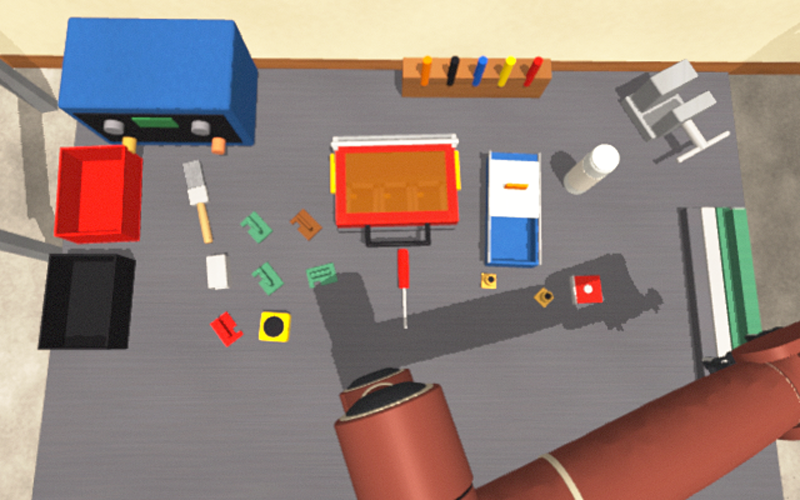

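View pics/side0.png

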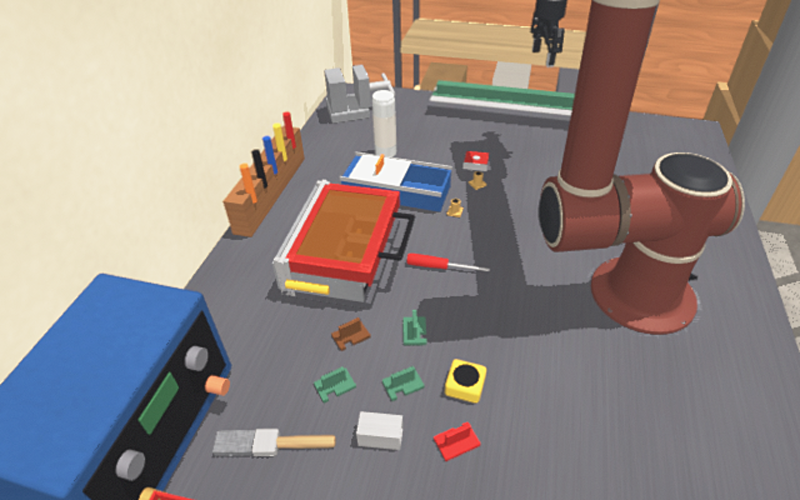

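```bash
cat >> h.py <<'E'
def brackets(s,verbose=True):
    hsv=cv2.cvtColor(s["frame"],cv2.COLOR_RGB2HSV); C=cloud(s)
    m=((hsv[...,0]>65)&(hsv[...,0]<90)&(hsv[...,1]>70)&(C[...,0]>.25)&(C[...,0]<1)&(abs(C[...,1])<.55)).astype(np.uint8)
    n,l,st,ce=cv2.connectedComponentsWithStats(m); out=[]
    for i in range(1,n):
        if st[i,4]<60: continue
        P=C[l==i]
        top=P[P[:,2]>P[:,2].max()-.012]; z=np.percentile(top[:,2],80)
        r=cv2.minAreaRect((top[:,:2]*1000).astype(np.float32))
        b=cv2.boxPoints(r); e=[b[1]-b[0],b[2]-b[1]]; e=max(e,key=np.linalg.norm); a=np.arctan2(e[1],e[0])
        c=np.array(r[0])/1000
        lo=P[P[:,2]<.02][:,:2]-c if z<.06 else P[P[:,2]<z-.02][:,:2]-c
        R=np.array([[np.cos(a),-np.sin(a)],[np.sin(a),np.cos(a)]]); q=lo@R
        cnt={}
        for sx in(1,-1):
            for sy in(1,-1):
                cnt[(sx,sy)]=int(((abs(q[:,0]-14*.001*sx)<.006)&(abs(q[:,1]-.017*sy)<.005)).sum())
        out.append((ce[i],c,a,z,cnt))
        if verbose: print('br px',ce[i].round(),'n',st[i,4],'c',c.round(4),'deg',round(np.degrees(a),1),'sz',np.round(r[1],0),'z',z.round(3),'platemid',((q.min(0)+q.max(0))/2*1000).round(1),cnt)
    return out
E
python3 - <<'E'
from h import *
for n in("top","side"):
    s=snap(n); C=cloud(s); print(n); brackets(s)
    f=s["frame"].astype(int); hsv=cv2.cvtColor(s["frame"],cv2.COLOR_RGB2HSV); H,S,V=[hsv[...,i] for i in range(3)]
    ws=(C[...,0]>.25)&(C[...,0]<1.)&(abs(C[...,1])<.5)
    def comp(nm,m,mn=15):
        k,l,st,ce=cv2.connectedComponentsWithStats((m&ws).astype(np.uint8))
        for i in range(1,k):
            if st[i,4]>=mn:
                P=C[l==i]; r=cv2.minAreaRect((P[:,:2]*1000).astype(np.float32))
                print(nm,ce[i].round(),st[i,4],'med',np.median(P,0).round(3),'rect',np.round(r[0],0),np.round(r[1],0),round(r[2],1),'z',P[:,2].min().round(3),P[:,2].max().round(3))
    comp('brass',(H>15)&(H<24)&(S>110)&(V>90)&(C[...,2]<.06)&(C[...,2]>.003))
    comp('orange',(H>9)&(H<17)&(S>200)&(V>180))
    comp('blk',(V<45)&(C[...,2]>.06)&(C[...,2]<.13)&(abs(C[...,1])<.2))
    comp('blue',(H>98)&(H<115)&(S>120)&(C[...,2]>.045)&(C[...,2]<.07),30)
    comp('yellow',(H>24)&(H<32)&(S>180),20)
    comp('red',((H<5)|(H>175))&(S>150)&(V>120)&(C[...,2]>.07)&(C[...,2]<.16),100)
    comp('cover',(S<30)&(V>200)&(C[...,2]>.045)&(C[...,2]<.075)&(C[...,1]<0),100)
E
```

```text
top
br px [205. 181.] n 306 c [0.5537 0.361 ] deg 43.0 sz [43.  8.] z 0.043 platemid [ 2.  -0.7] {(1, 1): 0, (1, -1): 14, (-1, 1): 12, (-1, -1): 13}
br px [214. 223.] n 324 c [0.2919 0.0597] deg 0.0 sz [0. 0.] z 1.223 platemid [144.1 269.3] {(1, 1): 0, (1, -1): 0, (-1, 1): 0, (-1, -1): 0}
br px [257. 219.] n 325 c [0.2919 0.0597] deg 0.0 sz [0. 0.] z 1.223 platemid [152.7 147.9] {(1, 1): 0, (1, -1): 0, (-1, 1): 0, (-1, -1): 0}
brass [163. 178.] 191 med [0.562 0.477 0.017] rect [562. 478.] [95. 18.] 15.4 z 0.007 0.025
brass [391. 223.] 77 med [ 0.431 -0.171  0.023] rect [ 433. -177.] [35. 30.] 75.4 z 0.003 0.039
brass [435. 238.] 106 med [ 0.391 -0.296  0.017] rect [ 393. -301.] [31. 32.] 44.6 z 0.004 0.039
brass [218. 255.] 20 med [0.344 0.307 0.032] rect [341. 307.] [42. 19.] 89.8 z 0.029 0.039
orange [340.  58.] 118 med [ 0.881 -0.027  0.124] rect [883. -26.] [20. 11.] 68.3 z 0.071 0.168
orange [316. 145.] 3785 med [0.636 0.04  0.1  ] rect [499.  35.] [414. 218.] 1.4 z 0.092 1.223
orange [411. 150.] 27 med [ 0.631 -0.224  0.079] rect [ 631. -228.] [44.  4.] 85.0 z 0.072 0.09
blk [3
[... 2234 characters left out ...]
-82.] [15. 11.] 42.9 z 0.074 0.13
blk [321. 173.] 15 med [ 0.527 -0.026  0.092] rect [524. -25.] [10. 40.] 77.4 z 0.087 0.096
blue [281. 133.] 71 med [ 0.716 -0.238  0.052] rect [ 717. -241.] [89. 17.] 89.0 z 0.047 0.055
blue [348. 138.] 118 med [ 0.49  -0.275  0.05 ] rect [ 494. -256.] [ 71. 143.] 47.2 z 0.045 0.054
red [231. 105.] 111 med [ 0.886 -0.262  0.12 ] rect [ 887. -262.] [19. 12.] 36.4 z 0.071 0.159
red [278. 192.] 2231 med [0.598 0.118 0.103] rect [634.  39.] [178. 271.] 1.8 z 0.07 0.109
cover [309. 112.] 101 med [ 0.657 -0.368  0.06 ] rect [ 658. -369.] [46. 20.] 23.6 z 0.045 0.074
cover [304. 136.] 776 med [ 0.63  -0.228  0.059] rect [ 640. -233.] [125. 139.] 87.5 z 0.048 0.064
```

```bash
sed -i 's/m=((hsv/m=((C[...,2]<.3)\&(C[...,2]>.002)\&(hsv/' h.py
cat >> h.py <<'E'
Rd=lambda yaw: np.array([[np.cos(yaw),np.sin(yaw),0],[np.sin(yaw),-np.cos(yaw),0],[0,0,-1.]])  # tool down, tool x at yaw
def go(p,R=None,frm=None):
    """shift/turn numbers from present pose to TCP p, rot R"""
    from scipy.spatial.transform import Rotation as Q
    q=robot.sense(); p0,R0=(q["tcp_pos"],q["tool_rot"]) if frm is None else frm
    p0=np.array(p0);R0=np.array(R0); R=R0 if R is None else R
    d=R0.T@(np.array(p)-p0)/.5; a=Q.from_matrix(R0.T@R).as_rotvec()/(np.pi/2)
    print('move',d.round(4).tolist(),a.round(4).tolist(),'mm',round(np.linalg.norm(d)*500))
    return np.array(p),R
E
python3 - <<'E'
from h import *
s=snap("top"); save(s,"topcrop.png",(190,90,480,270),2.7); brackets(s); C=cloud(s)
f=s["frame"]; hsv=cv2.cvtColor(f,cv2.COLOR_RGB2HSV)
m=(hsv[...,2]<70)&(C[...,2]>.075)&(C[...,2]<.12)&(C[...,0]<.56)&(C[...,0]>.45)&(abs(C[...,1])<.2)
P=C[m];print('bar',m.sum(),P.mean(0),P.min(0),P.max(0))
F=P[P[:,0]<P[:,0].min()+.02]; print(np.median(F,0),np.polyfit(F[:,1],F[:,0],1),F[:,1].min(),F[:,1].max())
for v in range(186,200):print(v,f[v,300:340:8].mean(1).round().tolist(),C[v,318].round(3))
# joints of interest: clear path
E
```

```text
br px [205. 182.] n 291 c [0.5536 0.3612] deg 43.5 sz [42.  8.] z 0.043 platemid [ 0.2 -0.6] {(1, 1): 0, (1, -1): 12, (-1, 1): 12, (-1, -1): 13}
br px [214. 223.] n 303 c [0.4347 0.3305] deg 38.5 sz [44.  8.] z 0.043 platemid [ 0.2 -0.9] {(1, 1): 0, (1, -1): 16, (-1, 1): 11, (-1, -1): 11}
br px [257. 220.] n 303 c [0.4421 0.2056] deg -75.4 sz [ 8. 43.] z 0.043 platemid [-1.2  1.3] {(1, 1): 14, (1, -1): 13, (-1, 1): 16, (-1, -1): 0}
bar 262 [0.50921836 0.03427174 0.09325316] [ 0.49441342 -0.03333548  0.08546579] [0.54467604 0.1052319  0.10010923]
[0.50212053 0.03739845 0.09322852] [-0.01715696  0.50263296] -0.03307091666780998 0.10212786652080622
186 [130.0, 133.0, 132.0, 131.0, 118.0] [ 0.544  0.033 -0.001]
187 [129.0, 131.0, 129.0, 130.0, 116.0] [0.54  0.033 0.001]
188 [132.0, 133.0, 134.0, 135.0, 116.0] [ 0.538  0.033 -0.003]
189 [126.0, 126.0, 122.0, 124.0, 108.0] [0.534 0.033 0.005]
190 [111.0, 105.0, 94.0, 93.0, 91.0] [ 0.533  0.033 -0.006]
191 [95.0, 93.0, 92.0, 91.0, 85.0] [ 0.529  0.033 -0.002]
192 [82.0, 81.0, 79.0, 81.0, 67.0] [ 0.526  0.033 -0.003]
193 [70.0, 53.0, 46.0, 41.0, 41.0] [0.505 0.035 0.094]
194 [41.0, 49.0, 54.0, 52.0, 46.0] [0.502 0.035 0.094]
195 [46.0, 57.0, 68.0, 62.0, 53.0] [0.499 0.035 0.099]
196 [46.0, 47.0, 54.0, 60.0, 71.0] [0.497 0.035 0.093]
197 [72.0, 86.0, 90.0, 101.0, 114.0] [0.495 0.035 0.086]
198 [113.0, 129.0, 131.0, 130.0, 129.0] [ 0.508  0.033 -0.002]
199 [129.0, 132.0, 130.0, 129.0, 132.0] [ 0.505  0.033 -0.   ]
```

View pics/topcrop.png

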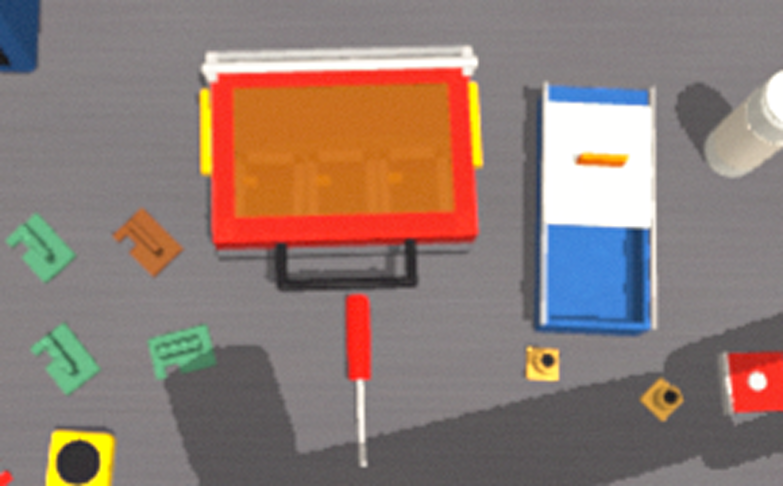

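```bash
python3 - <<'E'
from h import *
go([.501,.036,.20],Rd(np.radians(91.5)))
go([.501,.036,.20])
E
```

```text
move [0.9309, -0.872, 0.0624] [-0.0005, -0.0005, -0.7259] mm 639
move [0.9309, -0.872, 0.0624] [0.0, 0.0, 0.0] mm 639
```

Emit:
drive_tool --pt "0.6 0.93 -0.87 0.06 0 0 -0.73" --pt "0.6 0.93 -0.87 0.06 0 0 -0.73" --pt "0.6 0.93 -0.87 0.06 0 0 -0.73" --pt "0.6 0.93 -0.87 0.06 0 0 -0.73" --pt "0.6 0.93 -0.87 0.06 0 0 -0.73" --pt "0.6 0.93 -0.87 0.06 0 0 -0.73" --pt "0.6 0.93 -0.87 0.06 0 0 -0.73" --pt "0.6 0.93 -0.87 0.06 0 0 -0.73" --squeeze 20

```text
time_s: 0.92
tcp_pos: [0.3937, -0.2476, 0.2156]
tool_rot: [[0.108, 0.994, 0.001], [0.994, -0.108, -0.0], [-0.0, 0.001, -1.0]]
force: [1.6, -0.0, -0.8]
grip_width: 0.0343
grip_force: 0.0
```

```bash
python3 - <<'E'
from h import *
go([.501,.036,.20],Rd(np.radians(91.5)))
q=robot.sense();print(q["tcp_pos"],q["tool_rot"],q["grip_width"],q["time_s"])
E
```

```text
move [0.5871, 0.1518, 0.0311] [0.0003, 0.0002, -0.0857] mm 304
[ 0.39374831 -0.2476168   0.21558055] [[ 1.08239695e-01  9.94124687e-01  5.25257814e-04]
 [ 9.94124802e-01 -1.08239562e-01 -2.75559681e-04]
 [-2.17087006e-04  5.51998316e-04 -9.99999824e-01]] 0.0342894280883241 0.9167
```

Emit:
drive_tool --pt "0.6 0.587 0.152 0.03 0 0 -0.086" --pt "0.6 0.587 0.152 0.03 0 0 -0.086" --pt "0.6 0.587 0.152 0.03 0 0 -0.086" --pt "0.6 0.587 0.152 0.03 0 0 -0.086" --pt "0.6 0.587 0.152 0.03 0 0 -0.086" --pt "0.6 0.587 0.152 0.03 0 0 -0.086" --pt "0.6 0.587 0.152 0.03 0 0 -0.086" --pt "0.6 0.587 0.152 0.03 0 0 -0.086"

```text
time_s: 1.58
tcp_pos: [0.5031, 0.038, 0.2003]
tool_rot: [[-0.026, 1.0, 0.0], [1.0, 0.026, 0.002], [0.002, 0.0, -1.0]]
force: [-0.3, -0.5, 0.0]
grip_width: 0.034
grip_force: 0.0
```

Emit:
drive_tool --pt "0.6 0 0 0 0 0 0" --pt "0.6 0 0 0 0 0 0"

```text
time_s: 1.75
tcp_pos: [0.5022, 0.0335, 0.2003]
tool_rot: [[-0.023, 1.0, -0.001], [1.0, 0.023, -0.001], [-0.001, -0.001, -1.0]]
force: [-0.4, -0.5, -0.2]
grip_width: 0.034
grip_force: 0.0
```

```bash
python3 - <<'E'
from h import *
go([.501,.036,.071],Rd(np.radians(91.5)))
E
```

```text
move [0.0052, -0.0021, 0.2587] [-0.0006, 0.0005, -0.0023] mm 129
```

Emit:
drive_tool --pt "0.6 0 0 0.08 0 0 0" --pt "0.6 0 0 0.16 0 0 0" --pt "0.6 0 0 0.24 0 0 0" --pt "0.6 0 0 0.258 0 0 0" --pt "0.6 0 0 0.258 0 0 0" --pt "1 0 0 0.258 0 0 0" --pt "1 0 0 0.258 0 0 0" --pt "1 0 0 0.258 0 0 0"

```text
time_s: 2.42
tcp_pos: [0.502, 0.0324, 0.0737]
tool_rot: [[-0.021, 1.0, -0.002], [1.0, 0.021, -0.002], [-0.002, -0.002, -1.0]]
force: [-7.5, -2.9, 1.6]
grip_width: 0.011
grip_force: 21.3
```

Emit:
drive_tool --pt "1 0 0 0 0 0 0" --pt "1 0 0 0 0 0 0" --pt "1 0 0 0 0 0 0"

```text
time_s: 2.67
tcp_pos: [0.502, 0.0324, 0.0738]
tool_rot: [[-0.022, 1.0, -0.002], [1.0, 0.022, -0.002], [-0.002, -0.002, -1.0]]
force: [-7.0, -3.0, 0.8]
grip_width: 0.0117
grip_force: 21.3
```

```bash
python3 - <<'E'
import numpy as np
f=lambda t:np.array([-226*np.cos(np.radians(t-2.5)),226*np.sin(np.radians(t-2.5))])/500
for k in range(3):
    b=f(35*k); print([[1,0,round(d[0],3),round(-d[1],3),0,0,0] for d in [f(35*k+35*(i+1)/8)-b for i in range(8)]])
E
```

```text
[[1, 0, np.float64(-0.0), np.float64(-0.035), 0, 0, 0], [1, 0, np.float64(0.002), np.float64(-0.069), 0, 0, 0], [1, 0, np.float64(0.007), np.float64(-0.103), 0, 0, 0], [1, 0, np.float64(0.015), np.float64(-0.137), 0, 0, 0], [1, 0, np.float64(0.025), np.float64(-0.17), 0, 0, 0], [1, 0, np.float64(0.038), np.float64(-0.202), 0, 0, 0], [1, 0, np.float64(0.053), np.float64(-0.233), 0, 0, 0], [1, 0, np.float64(0.07), np.float64(-0.263), 0, 0, 0]]
[[1, 0, np.float64(0.02), np.float64(-0.028), 0, 0, 0], [1, 0, np.float64(0.041), np.float64(-0.055), 0, 0, 0], [1, 0, np.float64(0.065), np.float64(-0.08), 0, 0, 0], [1, 0, np.float64(0.091), np.float64(-0.103), 0, 0, 0], [1, 0, np.float64(0.118), np.float64(-0.125), 0, 0, 0], [1, 0, np.float64(0.147), np.float64(-0.144), 0, 0, 0], [1, 0, np.float64(0.177), np.float64(-0.16), 0, 0, 0], [1, 0, np.float64(0.208), np.float64(-0.175), 0, 0, 0]]
[[1, 0, np.float64(0.032), np.float64(-0.012), 0, 0, 0], [1, 0, np.float64(0.066), np.float64(-0.021), 0, 0, 0], [1, 0, np.float64(0.099), np.float64(-0.028), 0, 0, 0], [1, 0, np.float64(0.134), np.float64(-0.033), 0, 0, 0], [1, 0, np.float64(0.168), np.float64(-0.034), 0, 0, 0], [1, 0, np.float64(0.203), np.float64(-0.033), 0, 0, 0], [1, 0, np.float64(0.237), np.float64(-0.03), 0, 0, 0], [1, 0, np.float64(0.271), np.float64(-0.024), 0, 0, 0]]
```

Emit:
drive_tool --pt "1 0 0 -0.035 0 0 0" --pt "1 0 0.002 -0.069 0 0 0" --pt "1 0 0.007 -0.103 0 0 0" --pt "1 0 0.015 -0.137 0 0 0" --pt "1 0 0.025 -0.17 0 0 0" --pt "1 0 0.038 -0.202 0 0 0" --pt "1 0 0.053 -0.233 0 0 0" --pt "1 0 0.07 -0.263 0 0 0"

```text
time_s: 3.33
tcp_pos: [0.5353, 0.0335, 0.2066]
tool_rot: [[-0.021, 1.0, -0.005], [1.0, 0.021, -0.002], [-0.002, -0.006, -1.0]]
force: [-10.5, -1.8, 3.7]
grip_width: 0.011
grip_force: 20.5
```

Emit:
drive_tool --pt "1 0 0.02 -0.028 0 0 0" --pt "1 0 0.041 -0.055 0 0 0" --pt "1 0 0.065 -0.08 0 0 0" --pt "1 0 0.091 -0.103 0 0 0" --pt "1 0 0.118 -0.125 0 0 0" --pt "1 0 0.147 -0.144 0 0 0" --pt "1 0 0.177 -0.16 0 0 0" --pt "1 0 0.208 -0.175 0 0 0"

```text
time_s: 4.0
tcp_pos: [0.6426, 0.0368, 0.2975]
tool_rot: [[-0.022, 1.0, 0.006], [1.0, 0.022, 0.001], [0.001, 0.006, -1.0]]
force: [-3.9, 2.4, 3.6]
grip_width: 0.011
grip_force: 20.6
```

Emit:
drive_tool --pt "1 0 0.032 -0.012 0 0 0" --pt "1 0 0.066 -0.021 0 0 0" --pt "1 0 0.099 -0.028 0 0 0" --pt "1 0 0.134 -0.033 0 0 0" --pt "1 0 0.168 -0.034 0 0 0" --pt "1 0 0.203 -0.033 0 0 0" --pt "1 0 0.237 -0.03 0 0 0" --pt "1 0 0.25 -0.028 0 0 0"

```text
time_s: 4.67
tcp_pos: [0.7691, 0.0405, 0.3096]
tool_rot: [[-0.023, 1.0, 0.008], [1.0, 0.023, 0.003], [0.003, 0.008, -1.0]]
force: [0.6, 3.9, 1.8]
grip_width: 0.0112
grip_force: 20.7
```

Emit:
drive_tool --pt "0.6 0 0 0 0 0 0" --pt "0.6 0 0 0 0 0 0" --pt "0.6 0 0 -0.07 0 0 0" --pt "0.6 0 0 -0.14 0 0 0" --pt "0.6 0 -0.05 -0.16 0 0 0" --pt "0.6 0 -0.1 -0.16 0 0 0" --pt "0.6 0 -0.15 -0.16 0 0 0" --pt "0.6 0 -0.2 -0.16 0 0 0"

```text
time_s: 5.33
tcp_pos: [0.6648, 0.0363, 0.3871]
tool_rot: [[-0.02, 1.0, 0.003], [1.0, 0.02, -0.001], [-0.001, 0.003, -1.0]]
force: [0.1, -0.6, 0.2]
grip_width: 0.0343
grip_force: 0.0
```

```bash
cat >> h.py <<'E'
def comps(s,C,m,mn=15,nm='',show=True):
    k,l,st,ce=cv2.connectedComponentsWithStats(m.astype(np.uint8)); o=[]
    for i in range(1,k):
        if st[i,4]>=mn:
            P=C[l==i]; r=cv2.minAreaRect((P[:,:2]*1000).astype(np.float32)); o.append((ce[i],P))
            if show: print(nm,ce[i].round(1),st[i,4],'med',np.median(P,0).round(4),'rect',np.round(r[0],1),np.round(r[1],0),round(r[2],1),'z',P[:,2].min().round(3),P[:,2].max().round(3))
    return o
E
python3 - <<'E'
from h import *
for n in("top","side"):
    s=snap(n); C=cloud(s); hsv=cv2.cvtColor(s["frame"],cv2.COLOR_RGB2HSV); H,S,V=[hsv[...,i] for i in range(3)]
    if n=="side": save(s,"side1.png",(150,60,520,337),2.1)
    ok=(C[...,2]<.25)&(C[...,0]<1)
    comps(s,C,ok&(H>23)&(H<33)&(S>150)&(C[...,0]>.5)&(C[...,0]<.72)&(abs(C[...,1]-.04)<.16),3,n+'yel')
    brackets(s)
    comps(s,C,ok&(H>14)&(H<25)&(S>100)&(V>90)&(C[...,1]<-.1)&(C[...,2]<.06)&(C[...,2]>.003)&(C[...,0]>.25),15,n+'brass')
    comps(s,C,ok&(H>14)&(H<25)&(S>60)&(C[...,1]<-.1)&(C[...,2]<.06)&(C[...,2]>.031)&(C[...,0]>.25),5,n+'brasstop')
    comps(s,C,ok&(H>98)&(H<115)&(S>120)&(C[...,2]<.02)&(C[...,1]<-.15)&(C[...,0]>.4),15,n+'bluefloor')
    comps(s,C,ok&(H>5)&(H<17)&(S>180)&(V>150)&(C[...,1]<-.15)&(C[...,2]<.1)&(C[...,2]>.06),8,n+'tab')
E
```

```text
topyel [365.8 136.8] 73 med [ 0.6762 -0.1035  0.0515] rect [ 679.  -103.2] [ 9. 81.] 89.6 z 0.048 0.068
topyel [265.5 137.3] 54 med [0.6754 0.1828 0.0516] rect [672.1 183.6] [85.  4.] 1.1 z 0.043 0.056
br px [205. 182.] n 293 c [0.553  0.3615] deg 44.9 sz [43.  8.] z 0.044 platemid [ 1.  -1.4] {(1, 1): 0, (1, -1): 14, (-1, 1): 11, (-1, -1): 12}
br px [214. 223.] n 311 c [0.4352 0.3308] deg 38.1 sz [44.  8.] z 0.041 platemid [-0.5 -0.9] {(1, 1): 0, (1, -1): 15, (-1, 1): 12, (-1, -1): 13}
br px [257. 219.] n 298 c [0.442  0.2058] deg -76.4 sz [ 8. 43.] z 0.042 platemid [-0.8  1.1] {(1, 1): 15, (1, -1): 13, (-1, 1): 13, (-1, -1): 0}
topbrass [390.3 223.3] 82 med [ 0.4311 -0.1701  0.0268] rect [ 432.3 -174.8] [31. 29.] 86.3 z 0.003 0.039
topbrass [435.5 237.3] 97 med [ 0.392  -0.2964  0.0269] rect [ 392.6 -301.9] [32. 31.] 42.0 z 0.003 0.039
topbrasstop [400.3  68.6] 7 med [ 0.8865 -0.2089  0.0548] rect [ 886.9 -210.1] [14.  3.] 84.7 z 0.05 0.059
topbrasstop [367. 131.] 11 med [ 0.6963 -0.1081  0.0465] rect [ 696.5 -108.2] [ 0. 31.] 87.4 z 0.045 0.05
topbrasstop [367.5 148.8] 12 med [ 0.
[... 1564 characters left out ...]
 393.7 -299.2] [34. 33.] 46.0 z 0.003 0.038
sidebrass [363.9 166.3] 114 med [ 0.4301 -0.1679  0.0141] rect [ 431.3 -173.1] [39. 32.] 87.3 z 0.004 0.038
sidebrasstop [382.8 139.2] 28 med [ 0.3921 -0.2967  0.0347] rect [ 392.8 -298.7] [21. 24.] 69.5 z 0.031 0.039
sidebrasstop [364.4 161.3] 33 med [ 0.4303 -0.1717  0.0345] rect [ 430.8 -174.4] [21. 21.] 9.9 z 0.031 0.038
sidebluefloor [337.7 145.8] 306 med [ 0.5357 -0.2704  0.0066] rect [ 533.4 -265.4] [ 40. 109.] 87.1 z 0.001 0.02
sidebluefloor [318. 160.] 329 med [ 0.5635 -0.1748  0.0123] rect [ 589.4 -177.7] [267.  66.] 10.5 z -0.003 0.02
sidetab [303.1 132.3] 37 med [ 0.6343 -0.2185  0.0785] rect [ 634.3 -224.4] [44.  6.] 84.4 z 0.064 0.089
```

View pics/side1.png

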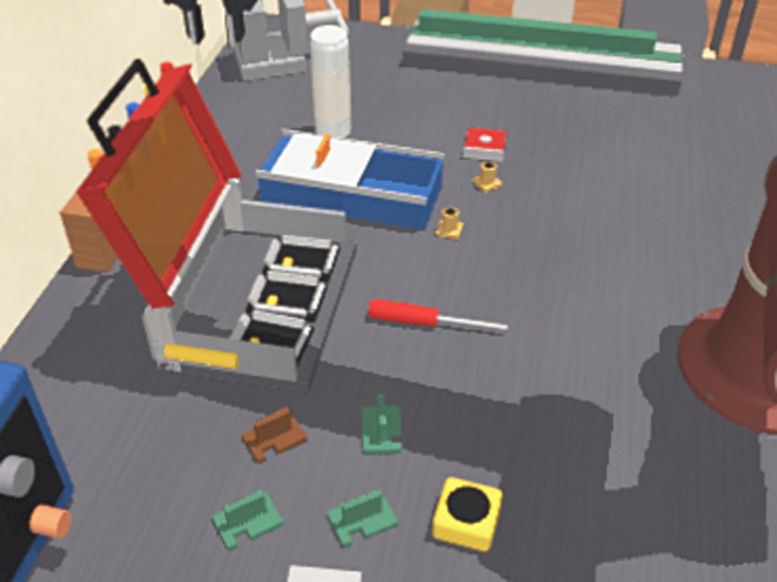

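```bash
python3 - <<'E'
from h import *
go([.4305,-.1745,.12],Rd(np.radians(-3)))
E
```

```text
move [-0.4121, -0.4752, 0.5338] [0.0012, -0.0005, 1.0464] mm 412
```

Emit:
drive_tool --pt "0.5 -0.05 -0.15 0.05 0 0 0.08" --pt "0.5 -0.1 -0.23 0.12 0 0 0.16" --pt "0.5 -0.16 -0.3 0.18 0 0 0.24" --pt "0.5 -0.22 -0.36 0.24 0 0 0.32" --pt "0.5 -0.28 -0.41 0.3 0 0 0.4" --pt "0.5 -0.33 -0.45 0.36 0 0 0.48" --pt "0.5 -0.38 -0.47 0.42 0 0 0.56" --pt "0.5 -0.41 -0.475 0.48 0 0 0.62"

```text
time_s: 6.1
tcp_pos: [0.4587, -0.1329, 0.2009]
tool_rot: [[0.819, 0.574, 0.004], [0.574, -0.819, -0.003], [0.002, 0.005, -1.0]]
force: [0.8, -0.6, 0.2]
grip_width: 0.0424
grip_force: 0.0
```

```bash
python3 - <<'E'
from h import *
go([.4305,-.1745,.10],Rd(np.radians(-3)))
E
```

```text
move [-0.0943, 0.0347, 0.2018] [0.0024, -0.0021, 0.4229] mm 113
```

Emit:
drive_tool --pt "0.5 -0.09 0.035 0.05 0 0 0.08" --pt "0.5 -0.09 0.035 0.1 0 0 0.16" --pt "0.5 -0.09 0.035 0.15 0 0 0.24" --pt "0.5 -0.09 0.035 0.2 0 0 0.32" --pt "0.5 -0.09 0.035 0.2 0 0 0.4" --pt "0.5 -0.09 0.035 0.2 0 0 0.423" --pt "0.5 -0.09 0.035 0.2 0 0 0.423" --pt "0.5 -0.09 0.035 0.2 0 0 0.423"

```text
time_s: 6.77
tcp_pos: [0.4333, -0.1722, 0.1007]
tool_rot: [[0.999, -0.045, 0.001], [-0.045, -0.999, -0.001], [0.002, 0.001, -1.0]]
force: [-0.3, -0.2, 0.5]
grip_width: 0.0425
grip_force: 0.0
```

```bash
python3 - <<'E'
from h import *
s=snap("side"); C=cloud(s); hsv=cv2.cvtColor(s["frame"],cv2.COLOR_RGB2HSV); H,S,V=[hsv[...,i] for i in range(3)]
comps(s,C,(H>14)&(H<25)&(S>60)&(C[...,1]<-.1)&(C[...,2]<.06)&(C[...,2]>.031)&(C[...,0]<.47)&(C[...,0]>.25),5,'brasstop')
go([.4305,-.1745,.010],Rd(np.radians(-3)))
E
```

```text
brasstop [383.  139.1] 27 med [ 0.391  -0.2992  0.0348] rect [ 394.1 -299. ] [22. 22.] 67.5 z 0.031 0.038
brasstop [364.5 161.2] 32 med [ 0.4303 -0.1722  0.035 ] rect [ 430.7 -173.6] [22. 22.] 6.3 z 0.032 0.038
move [-0.0057, 0.0048, 0.1815] [0.0007, -0.0011, 0.0044] mm 91
```

Descend, grip, lift.

Emit:
drive_tool --pt "0.4 -0.005 0.005 0.06 0 0 0" --pt "0.4 -0.005 0.005 0.12 0 0 0" --pt "0.4 -0.005 0.005 0.165 0 0 0" --pt "0.4 -0.005 0.005 0.177 0 0 0" --pt "0.4 -0.005 0.005 0.177 0 0 0" --pt "1 -0.005 0.005 0.177 0 0 0" --pt "1 -0.005 0.005 0.177 0 0 0" --pt "1 -0.005 0.005 0.177 0 0 0" --squeeze 30

```text
time_s: 7.48
tcp_pos: [0.4318, -0.175, 0.0135]
tool_rot: [[0.999, -0.046, 0.004], [-0.046, -0.999, -0.002], [0.004, 0.002, -1.0]]
force: [-0.2, -0.3, 2.9]
grip_width: 0.0226
grip_force: 29.5
```

Emit:
drive_tool --pt "1 0 0 0 0 0 0" --pt "1 0 0 0 0 0 0" --pt "1 0 0 0 0 0 0" --pt "1 0 0 -0.07 0 0 0" --pt "1 0 0 -0.14 0 0 0" --pt "1 0 0 -0.2 0 0 0" --pt "1 0 0 -0.22 0 0 0" --pt "1 0 0 -0.22 0 0 0"

```text
time_s: 8.15
tcp_pos: [0.4322, -0.1751, 0.1251]
tool_rot: [[0.999, -0.046, 0.007], [-0.046, -0.999, -0.004], [0.007, 0.004, -1.0]]
force: [0.3, 0.2, -0.5]
grip_width: 0.0231
grip_force: 29.7
```

```bash
python3 - <<'E'
from h import *
go([.520,-.206,.12],Rd(np.radians(87)))
E
```

```text
move [0.1781, 0.0535, 0.0116] [0.0053, -0.0016, -0.9962] mm 93
```

Emit:
drive_tool --pt "1 0.02 0.01 0 0 0 -0.08" --pt "1 0.05 0.02 0 0 0 -0.16" --pt "1 0.08 0.03 0 0 0 -0.24" --pt "1 0.11 0.04 0 0 0 -0.32" --pt "1 0.14 0.05 0 0 0 -0.4" --pt "1 0.16 0.053 0 0 0 -0.48" --pt "1 0.178 0.053 0 0 0 -0.56" --pt "1 0.178 0.053 0.01 0 0 -0.64"

```text
time_s: 8.82
tcp_pos: [0.5182, -0.2044, 0.1143]
tool_rot: [[0.573, 0.819, -0.001], [0.819, -0.573, 0.001], [0.0, -0.001, -1.0]]
force: [-0.4, 0.2, -0.2]
grip_width: 0.0227
grip_force: 29.7
```

Emit:
drive_tool --pt "1 0 0 0 0 0 -0.08" --pt "1 0 0 0 0 0 -0.16" --pt "1 0 0 0 0 0 -0.24" --pt "1 0 0 0 0 0 -0.32" --pt "1 0 0 0 0 0 -0.36" --pt "1 0 0 0 0 0 -0.36" --pt "1 0 0 0 0 0 -0.36"

```text
time_s: 9.4
tcp_pos: [0.5165, -0.2038, 0.1138]
tool_rot: [[0.054, 0.999, -0.003], [0.999, -0.054, 0.002], [0.002, -0.003, -1.0]]
force: [0.6, -0.2, -2.1]
grip_width: 0.0229
grip_force: 29.7
```

```bash
python3 - <<'E'
from h import *
go([.520,-.206,.02],Rd(np.radians(87)))
s=snap("top"); save(s,"top2.png",(230,60,490,260),3); C=cloud(s); hsv=cv2.cvtColor(s["frame"],cv2.COLOR_RGB2HSV); H,S,V=[hsv[...,i] for i in range(3)]
print(proj(s,[[.535,-.229,.052],[.476,-.178,.052],[.594,-.178,.052],[.476,-.28,.052],[.52,-.206,.1]]).round())
comps(s,C,(H>22)&(H<34)&(S>130)&(C[...,0]>.52)&(C[...,0]<.72)&(abs(C[...,1]-.04)<.13)&(C[...,2]<.05),3,'yel')
brackets(s)
E
```

```text
move [-0.0042, 0.0078, 0.1875] [-0.002, -0.001, -0.0008] mm 94
[[411. 186.]
 [394. 206.]
 [393. 165.]
 [431. 206.]
 [407. 187.]]
yel [282.1 156.4] 19 med [0.6239 0.1368 0.0329] rect [624.1 136.8] [13. 12.] 3.9 z 0.022 0.036
yel [309.1 156.2] 17 med [0.6245 0.0591 0.0342] rect [623.6  59.1] [ 8. 12.] 0.3 z 0.029 0.039
yel [335.9 155.2] 17 med [ 0.6271 -0.0185  0.0343] rect [627.1 -18.7] [10. 12.] 1.2 z 0.03 0.039
br px [205. 182.] n 293 c [0.5531 0.3618] deg 45.5 sz [42.  8.] z 0.043 platemid [ 0.9 -1.4] {(1, 1): 0, (1, -1): 14, (-1, 1): 10, (-1, -1): 15}
br px [214. 223.] n 311 c [0.4352 0.3311] deg 38.6 sz [45.  8.] z 0.042 platemid [-0.9 -1. ] {(1, 1): 0, (1, -1): 16, (-1, 1): 12, (-1, -1): 13}
br px [257. 219.] n 304 c [0.4427 0.2055] deg -75.2 sz [ 8. 43.] z 0.042 platemid [-1.1  1. ] {(1, 1): 14, (1, -1): 14, (-1, 1): 12, (-1, -1): 0}
```

View pics/top2.png

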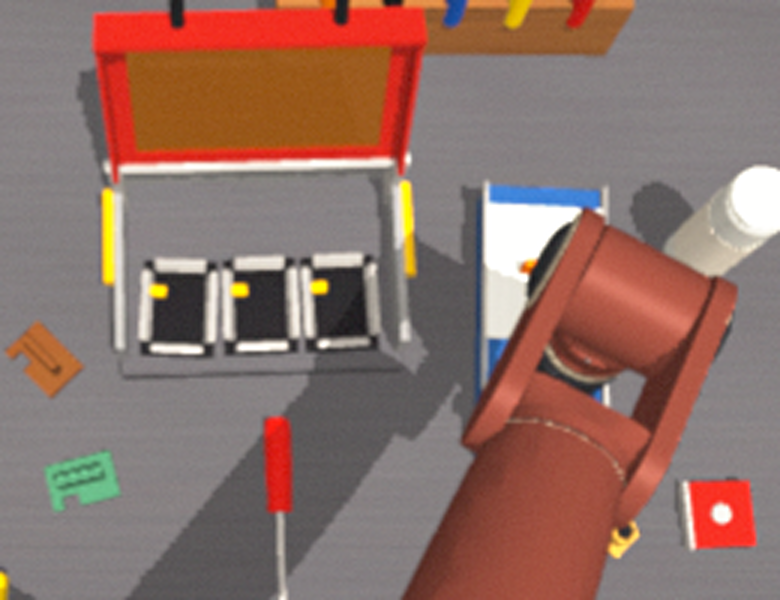

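Emit:
drive_tool --pt "1 -0.004 0.008 0.05 0 0 0" --pt "1 -0.004 0.008 0.1 0 0 0" --pt "1 -0.004 0.008 0.15 0 0 0" --pt "1 -0.004 0.008 0.184 0 0 0" --pt "1 -0.004 0.008 0.184 0 0 0" --pt "0.55 -0.004 0.008 0.184 0 0 0" --pt "0.55 -0.004 0.008 0.184 0 0 0" --pt "0.55 -0.004 0.008 0.184 0 0 0"

```text
time_s: 10.12
tcp_pos: [0.5225, -0.2072, 0.0257]
tool_rot: [[0.052, 0.999, 0.002], [0.999, -0.052, -0.001], [-0.001, 0.002, -1.0]]
force: [0.9, -0.6, 0.3]
grip_width: 0.0385
grip_force: 0.0
```

Emit:
drive_tool --pt "0.55 0 0 0 0 0 0" --pt "0.55 0 0 -0.07 0 0 0" --pt "0.55 0 0 -0.14 0 0 0" --pt "0.55 0 0 -0.2 0 0 0" --pt "0.55 0 0 -0.2 0 0 0"

```text
time_s: 10.53
tcp_pos: [0.5261, -0.2091, 0.1333]
tool_rot: [[0.052, 0.999, 0.013], [0.999, -0.052, -0.007], [-0.007, 0.013, -1.0]]
force: [1.9, -0.2, 0.8]
grip_width: 0.0385
grip_force: 0.0
```

```bash
python3 - <<'E'
from h import *
a=go([.42,-.27,.12],Rd(np.radians(66)))
go([.3925,-.2995,.1],Rd(np.radians(44)))
E
```

```text
move [-0.1324, -0.2059, 0.0247] [0.0092, 0.0026, 0.2337] mm 123
move [-0.1939, -0.2583, 0.0644] [0.0096, 0.0008, 0.4781] mm 165
```

Emit:
drive_tool --pt "0.45 -0.03 -0.05 0.02 0 0 0.08" --pt "0.45 -0.06 -0.1 0.02 0 0 0.16" --pt "0.45 -0.1 -0.15 0.02 0 0 0.24" --pt "0.45 -0.13 -0.2 0.03 0 0 0.32" --pt "0.45 -0.17 -0.25 0.05 0 0 0.4" --pt "0.45 -0.194 -0.26 0.06 0 0 0.478" --pt "0.45 -0.194 -0.26 0.06 0 0 0.478" --pt "0.45 -0.194 -0.26 0.06 0 0 0.478"

```text
time_s: 11.2
tcp_pos: [0.3865, -0.2971, 0.0943]
tool_rot: [[0.719, 0.695, 0.0], [0.695, -0.719, 0.0], [0.0, 0.0, -1.0]]
force: [0.2, 0.1, -0.0]
grip_width: 0.047
grip_force: 0.0
```

Emit:
drive_tool --pt "0.45 0 0 0 0 0 0" --pt "0.45 0 0 0 0 0 0"

```text
time_s: 11.37
tcp_pos: [0.3876, -0.2966, 0.0948]
tool_rot: [[0.717, 0.697, 0.001], [0.697, -0.717, -0.001], [0.0, 0.001, -1.0]]
force: [0.3, 0.5, 0.4]
grip_width: 0.0472
grip_force: 0.0
```

```bash
python3 - <<'E'
from h import *
s=snap("side"); C=cloud(s); hsv=cv2.cvtColor(s["frame"],cv2.COLOR_RGB2HSV); H,S,V=[hsv[...,i] for i in range(3)]
comps(s,C,(H>14)&(H<25)&(S>60)&(C[...,1]<-.1)&(C[...,2]<.06)&(C[...,2]>.031)&(C[...,0]<.57)&(C[...,0]>.25),5,'brasstop')
go([.3925,-.2995,.0125],Rd(np.radians(44)))
for n in ("top","side"):
    s=snap(n); C=cloud(s)
    hsv=cv2.cvtColor(s["frame"],cv2.COLOR_RGB2HSV); H,S,V=[hsv[...,i] for i in range(3)]
    reg=(C[...,0]>.54)&(C[...,0]<.68)&(abs(C[...,1]-.04)<.13)
    comps(s,C,reg&(V<60)&(C[...,2]<.02),30,n+' pocket')
    comps(s,C,reg&(V>120)&(S<40)&(C[...,2]<.04)&(C[...,2]>.008),30,n+' rails')
E
```

```text
brasstop [382.7 139.1] 25 med [ 0.3936 -0.2974  0.0349] rect [ 392.7 -298.3] [24. 18.] 18.7 z 0.032 0.039
brasstop [339.5 150. ] 6 med [ 0.5145 -0.2027  0.0421] rect [ 514.2 -201.9] [ 3. 12.] 12.1 z 0.038 0.045
move [0.0028, 0.0109, 0.1644] [0.0007, -0.0001, 0.0017] mm 82
top rails [313.8 159.5] 2081 med [0.6213 0.0505 0.0205] rect [613.2  40.2] [136. 258.] 0.6 z 0.01 0.04
top rails [317.4 174.8] 60 med [0.5686 0.0333 0.0326] rect [571.3  35.9] [13. 46.] 0.3 z 0.02 0.039
top rails [288.3 175.6] 64 med [0.5663 0.1187 0.0329] rect [568.4 117.6] [49. 13.] 89.4 z 0.02 0.039
side rails [286.8 198.9] 1440 med [0.6141 0.0279 0.0278] rect [616.1  39.9] [130. 262.] 1.4 z 0.015 0.04
```

Emit:
drive_tool --pt "0.45 0.003 0.011 0.06 0 0 0" --pt "0.45 0.003 0.011 0.12 0 0 0" --pt "0.45 0.003 0.011 0.15 0 0 0" --pt "0.45 0.003 0.011 0.163 0 0 0" --pt "0.45 0.003 0.011 0.163 0 0 0" --pt "1 0.003 0.011 0.163 0 0 0" --pt "1 0.003 0.011 0.163 0 0 0" --pt "1 0.003 0.011 0.163 0 0 0" --squeeze 30

```text
time_s: 12.18
tcp_pos: [0.3928, -0.3008, 0.0145]
tool_rot: [[0.719, 0.695, 0.002], [0.695, -0.719, -0.003], [0.0, 0.004, -1.0]]
force: [0.7, -0.6, 3.6]
grip_width: 0.0226
grip_force: 29.7
```

Emit:
drive_tool --pt "1 0 0 0 0 0 0" --pt "1 0 0 0 0 0 0" --pt "1 0 0 0 0 0 0" --pt "1 0 0 -0.07 0 0 0" --pt "1 0 0 -0.14 0 0 0" --pt "1 0 0 -0.2 0 0 0" --pt "1 0 0 -0.22 0 0 0" --pt "1 0 0 -0.22 0 0 0"

```text
time_s: 12.85
tcp_pos: [0.3931, -0.3014, 0.1261]
tool_rot: [[0.719, 0.695, 0.005], [0.695, -0.719, -0.005], [-0.0, 0.007, -1.0]]
force: [1.6, -0.8, 0.9]
grip_width: 0.0227
grip_force: 29.9
```

```bash
python3 - <<'E'
from h import *
go([.520,-.252,.12],Rd(np.radians(87)))
s=snap("top"); C=cloud(s)
for v in range(140,184,2): print(v,C[v,318].round(3),s["frame"][v,318],C[v,291].round(3),s["frame"][v,291])
E
```

```text
move [0.2511, 0.1052, 0.0129] [0.0042, 0.0017, -0.4776] mm 136
140 [0.676 0.033 0.023] [137 134 134] [0.678 0.112 0.016] [138 133 136]
142 [0.672 0.033 0.018] [138 133 134] [0.672 0.112 0.018] [137 131 134]
144 [0.666 0.033 0.018] [136 131 132] [0.664 0.112 0.021] [139 131 130]
146 [0.655 0.033 0.034] [234 229 220] [0.66  0.112 0.016] [199 190 182]
148 [0.65  0.033 0.029] [227 221 208] [0.65  0.111 0.029] [230 224 214]
150 [0.645 0.033 0.027] [73 68 65] [0.644 0.111 0.028] [198 189 177]
152 [0.64  0.033 0.024] [44 40 46] [0.639 0.111 0.023] [46 43 43]
154 [0.633 0.033 0.025] [47 46 47] [0.632 0.111 0.027] [47 46 45]
156 [0.626 0.033 0.029] [47 43 46] [0.627 0.111 0.024] [49 47 49]
158 [0.621 0.033 0.026] [42 41 47] [0.623 0.111 0.019] [52 46 50]
160 [0.615 0.033 0.025] [50 44 48] [0.615 0.111 0.024] [46 38 43]
162 [0.608 0.033 0.03 ] [51 49 51] [0.609 0.111 0.025] [49 44 49]
164 [0.604 0.033 0.023] [53 51 51] [0.604 0.111 0.022] [51 46 49]
166 [0.597 0.033 0.028] [47 47 48] [0.596 0.111 0.028] [48 44 47]
168 [0.591 0.033 0.026] [52 47 49] [0.591 0.111 0.026] [49 49 49]
170 [0.586 0.033 0.024] [53 47 48] [0.586 0.111 0.023] [47 42 45]
172 [0.579 0.033 0.028] [52 48 49] [0.58  0.111 0.022] [44 43 45]
174 [0.573 0.033 0.029] [238 229 219] [0.573 0.111 0.025] [132 127 118]
176 [0.565 0.033 0.038] [248 240 231] [0.566 0.11  0.034] [255 255 249]
178 [0.564 0.033 0.017] [113 109 110] [0.561 0.111 0.026] [106  98  95]
180 [0.558 0.033 0.017] [136 129 133] [0.557 0.111 0.02 ] [130 127 129]
182 [0.552 0.033 0.017] [136 130 130] [0.551 0.111 0.022] [134 127 131]
```

Emit:
drive_tool --pt "1 0.03 0.01 0 0 0 -0.08" --pt "1 0.07 0.02 0 0 0 -0.16" --pt "1 0.12 0.04 0 0 0 -0.24" --pt "1 0.17 0.06 0 0 0 -0.32" --pt "1 0.22 0.08 0 0 0 -0.4" --pt "1 0.25 0.1 0.01 0 0 -0.478" --pt "1 0.251 0.105 0.01 0 0 -0.478" --pt "1 0.251 0.105 0.01 0 0 -0.478"

```text
time_s: 13.57
tcp_pos: [0.5171, -0.2491, 0.1141]
tool_rot: [[0.053, 0.999, -0.005], [0.999, -0.053, 0.003], [0.003, -0.005, -1.0]]
force: [-0.3, -0.0, -1.4]
grip_width: 0.0229
grip_force: 29.9
```

Emit:
drive_tool --pt "1 0 0 0 0 0 0" --pt "1 0 0 0 0 0 0"

```text
time_s: 13.73
tcp_pos: [0.5169, -0.2503, 0.1163]
tool_rot: [[0.054, 0.999, -0.002], [0.999, -0.054, 0.001], [0.001, -0.002, -1.0]]
force: [-0.2, -0.1, -0.5]
grip_width: 0.0229
grip_force: 29.9
```

```bash
python3 - <<'E'
from h import *
go([.518,-.252,.021],Rd(np.radians(87)))
s=snap("side"); save(s,"side2.png",(250,100,410,220),4.5)
E
```

```text
move [-0.0035, 0.0028, 0.1906] [-0.0014, -0.0006, -0.0011] mm 95
```

View pics/side2.png

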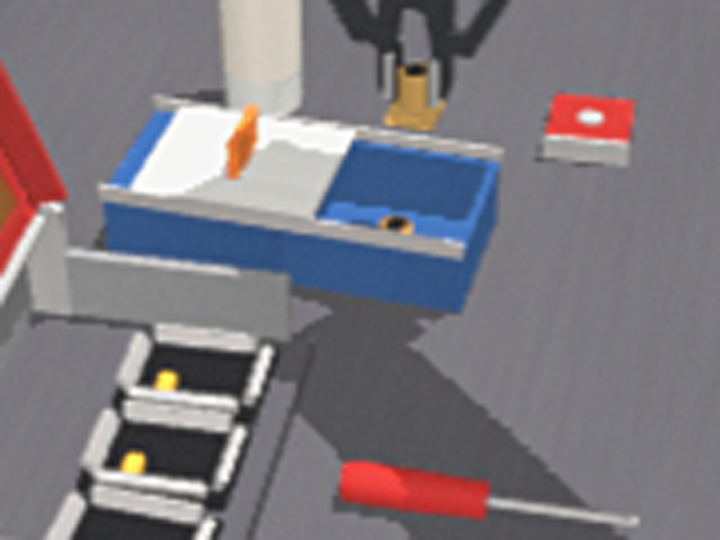

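Emit:
drive_tool --pt "1 -0.002 0.002 0.05 0 0 0" --pt "1 -0.002 0.002 0.1 0 0 0" --pt "1 -0.002 0.002 0.15 0 0 0" --pt "1 -0.002 0.002 0.188 0 0 0" --pt "1 -0.002 0.002 0.188 0 0 0" --pt "0.55 -0.002 0.002 0.188 0 0 0" --pt "0.55 -0.002 0.002 0.188 0 0 0" --pt "0.55 -0.002 0.002 0.188 0 0 0"

```text
time_s: 14.45
tcp_pos: [0.5201, -0.2522, 0.0255]
tool_rot: [[0.052, 0.999, 0.002], [0.999, -0.052, -0.002], [-0.002, 0.002, -1.0]]
force: [0.1, -0.8, 0.2]
grip_width: 0.0383
grip_force: 0.0
```

Emit:
drive_tool --pt "0.55 0 0 0 0 0 0" --pt "0.55 0 0 -0.07 0 0 0" --pt "0.55 0 0 -0.14 0 0 0" --pt "0.55 0 0 -0.21 0 0 0" --pt "0.8 0.06 0.05 -0.22 0 0 0" --pt "1 0.06 0.15 -0.22 0 0 0" --pt "1 0.06 0.23 -0.22 0 0 0" --pt "1 0.06 0.28 -0.22 0 0 0"

```text
time_s: 15.12
tcp_pos: [0.6636, -0.2284, 0.1357]
tool_rot: [[0.051, 0.999, 0.003], [0.999, -0.051, -0.001], [-0.001, 0.004, -1.0]]
force: [-0.3, -0.8, 1.4]
grip_width: -0.0
grip_force: 0.0
```

```bash
python3 - <<'E'
from h import *
for n in("top","side"):
    s=snap(n); C=cloud(s); hsv=cv2.cvtColor(s["frame"],cv2.COLOR_RGB2HSV); H,S,V=[hsv[...,i] for i in range(3)]
    comps(s,C,(H>14)&(H<25)&(S>60)&(C[...,1]<-.1)&(C[...,2]<.07)&(C[...,2]>.01)&(C[...,0]<.6)&(C[...,0]>.25),5,n+'brass')
    comps(s,C,(H>5)&(H<17)&(S>180)&(V>150)&(C[...,1]<-.15)&(C[...,2]<.1)&(C[...,2]>.06),8,n+'tab')
q=robot.sense(); print(q["tcp_pos"],q["force"])
go([.70,-.229,.068],Rd(np.radians(87)))
E
```

```text
sidebrass [341.8 146.3] 95 med [ 0.5139 -0.2409  0.0351] rect [ 515.  -231.2] [32. 72.] 3.3 z 0.01 0.044
sidetab [303.  132.3] 36 med [ 0.634  -0.2143  0.0802] rect [ 635.5 -220.8] [34.  7.] 89.3 z 0.067 0.089
[ 0.66441891 -0.22847473  0.13402075] [ 0.91506451 -0.00951664  0.08655171]
move [0.0026, 0.0708, 0.1322] [0.0016, 0.0004, 0.0015] mm 75
```

Emit:
drive_tool --pt "1 0.003 0.04 0.0 0 0 0" --pt "1 0.003 0.04 0.05 0 0 0" --pt "1 0.003 0.04 0.1 0 0 0" --pt "1 0.003 0.04 0.132 0 0 0" --pt "1 0.003 0.04 0.132 0 0 0"

```text
time_s: 15.63
tcp_pos: [0.6772, -0.2269, 0.0625]
tool_rot: [[0.052, 0.999, -0.008], [0.999, -0.052, 0.003], [0.003, -0.008, -1.0]]
force: [-0.7, 0.2, -1.4]
grip_width: -0.0
grip_force: 0.0
```

Emit:
drive_tool --pt "1 0 -0.03 0 0 0 0" --pt "1 0 -0.06 0 0 0 0" --pt "1 0 -0.09 0 0 0 0" --pt "1 0 -0.12 0 0 0 0" --pt "1 0 -0.15 0 0 0 0" --pt "1 0 -0.18 0 0 0 0" --pt "1 0 -0.2 0 0 0 0"

```text
time_s: 16.22
tcp_pos: [0.5806, -0.2236, 0.0695]
tool_rot: [[0.052, 0.999, 0.003], [0.999, -0.052, -0.002], [-0.001, 0.003, -1.0]]
force: [1.3, -0.7, -0.8]
grip_width: 0.0002
grip_force: 1.0
```

```bash
python3 - <<'E'
from h import *
for n in("top","side"):
    s=snap(n); C=cloud(s); hsv=cv2.cvtColor(s["frame"],cv2.COLOR_RGB2HSV); H,S,V=[hsv[...,i] for i in range(3)]
    comps(s,C,(H>5)&(H<17)&(S>180)&(V>150)&(C[...,1]<-.15)&(C[...,2]<.1)&(C[...,2]>.06),8,n+'tab')
q=robot.sense(); print(q["tcp_pos"],q["force"])
E
```

```text
sidetab [325.8 135.5] 37 med [ 0.5605 -0.2126  0.0833] rect [ 561.4 -216. ] [33.  8.] 85.8 z 0.066 0.09
[ 0.57993027 -0.22320696  0.06877908] [ 0.72040339 -0.45905362 -0.56198453]
```

Emit:
drive_tool --pt "1 0 -0.012 0 0 0 0" --pt "1 0 -0.024 0 0 0 0" --pt "1 0 -0.036 0 0 0 0" --pt "1 0 -0.036 0 0 0 0"

```text
time_s: 16.65
tcp_pos: [0.5622, -0.222, 0.0678]
tool_rot: [[0.052, 0.999, -0.0], [0.999, -0.052, 0.0], [0.0, -0.0, -1.0]]
force: [-0.0, -0.1, 0.1]
grip_width: -0.0001
grip_force: 0.1
```

Emit:
drive_tool --pt "1 0 -0.006 0 0 0 0" --pt "1 0 -0.012 0 0 0 0" --pt "1 0 -0.012 0 0 0 0"

```text
time_s: 16.9
tcp_pos: [0.5564, -0.2217, 0.0675]
tool_rot: [[0.052, 0.999, -0.001], [0.999, -0.052, 0.0], [0.0, -0.001, -1.0]]
force: [0.7, -0.5, 0.9]
grip_width: 0.0002
grip_force: 0.2
```

Emit:
drive_tool --pt "1 0 -0.006 0 0 0 0" --pt "1 0 -0.01 0 0 0 0" --pt "1 0 -0.01 0 0 0 0"

```text
time_s: 17.15
tcp_pos: [0.5514, -0.2214, 0.0674]
tool_rot: [[0.052, 0.999, -0.001], [0.999, -0.052, 0.0], [0.0, -0.001, -1.0]]
force: [0.4, -0.7, 0.1]
grip_width: 0.0001
grip_force: 0.2
```

Emit:
drive_tool --pt "1 0 -0.006 0 0 0 0" --pt "1 0 -0.01 0 0 0 0" --pt "1 0 -0.01 0 0 0 0"

```text
time_s: 17.4
tcp_pos: [0.5468, -0.2212, 0.0675]
tool_rot: [[0.052, 0.999, 0.001], [0.999, -0.052, -0.0], [-0.0, 0.001, -1.0]]
force: [2.0, 0.0, -0.1]
grip_width: -0.0001
grip_force: 1.2
```

Emit:
drive_tool --pt "1 0 -0.006 0 0 0 0" --pt "1 0 -0.01 0 0 0 0" --pt "1 0 -0.01 0 0 0 0"

```text
time_s: 17.65
tcp_pos: [0.5466, -0.2213, 0.0678]
tool_rot: [[0.053, 0.999, 0.014], [0.999, -0.053, -0.002], [-0.001, 0.014, -1.0]]
force: [20.2, -1.2, -14.1]
grip_width: -0.0001
grip_force: 10.0
```

```bash
python3 - <<'E'
from h import *
for n in("side",):
    s=snap(n); C=cloud(s); hsv=cv2.cvtColor(s["frame"],cv2.COLOR_RGB2HSV); H,S,V=[hsv[...,i] for i in range(3)]
    comps(s,C,(H>5)&(H<17)&(S>180)&(V>150)&(C[...,1]<-.15)&(C[...,2]<.1)&(C[...,2]>.06),8,n+'tab')
    comps(s,C,(H>98)&(H<115)&(S>120)&(C[...,2]<.07)&(C[...,1]<-.15)&(C[...,0]>.4),15,'blue')
    save(s,"side3.png",(250,90,410,210),4)
q=robot.sense(); print(q["tcp_pos"],q["force"])
E
```

```text
sidetab [335.8 136.9] 38 med [ 0.5282 -0.2101  0.0844] rect [ 529.  -218.1] [36.  8.] 89.3 z 0.066 0.091
blue [297.  135.1] 635 med [ 0.6617 -0.2369  0.0514] rect [ 663.  -238.5] [103. 125.] 87.2 z 0.047 0.057
blue [317.2 156.4] 858 med [ 0.5737 -0.1757  0.0237] rect [ 581.6 -179.9] [274.  89.] 16.6 z -0.004 0.046
[ 0.54657814 -0.22126074  0.06783964] [ 19.2876398   -0.76990002 -12.68568064]
```

View pics/side3.png

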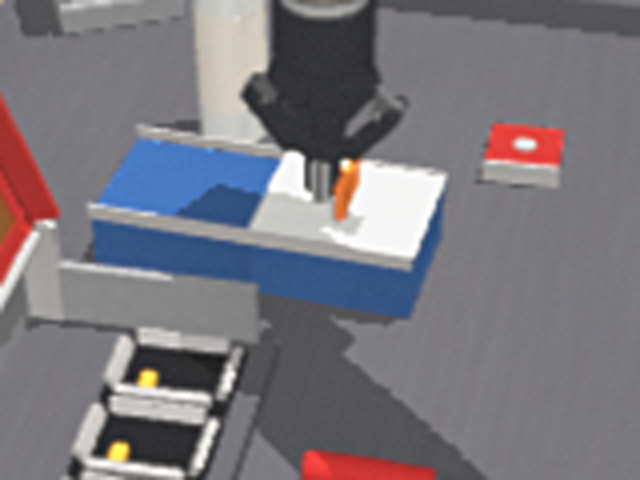

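Emit:
drive_tool --pt "1 0 0.03 0 0 0 0" --pt "1 0 0.04 -0.05 0 0 0" --pt "1 0 0.04 -0.12 0 0 0" --pt "0.8 0 0 -0.2 0 0 0" --pt "0.5 0 -0.06 -0.25 0 0 0" --pt "0.5 0.05 -0.13 -0.25 0 0 0" --pt "0.5 0.1 -0.19 -0.25 0 0 0" --pt "0.5 0.15 -0.22 -0.25 0 0 0"

```text
time_s: 18.37
tcp_pos: [0.433, -0.1396, 0.1925]
tool_rot: [[0.054, 0.999, -0.002], [0.999, -0.054, 0.0], [0.0, -0.002, -1.0]]
force: [1.6, 0.2, -0.2]
grip_width: 0.0431
grip_force: 0.0
```

```bash
cat >> h.py <<'E'
def pockets(s,C):
    hsv=cv2.cvtColor(s["frame"],cv2.COLOR_RGB2HSV); H,S,V=[hsv[...,i] for i in range(3)]
    reg=(C[...,0]>.56)&(C[...,0]<.665)&(abs(C[...,1]-.04)<.12)&(C[...,2]<.045)&(C[...,2]>.012)
    return comps(s,C,reg&(V<75),80,'pocket')
E
python3 - <<'E'
from h import *
for n in("top","side"):
    s=snap(n); C=cloud(s); hsv=cv2.cvtColor(s["frame"],cv2.COLOR_RGB2HSV); H,S,V=[hsv[...,i] for i in range(3)]
    print(n); pockets(s,C); brackets(s)
    comps(s,C,(H>22)&(H<34)&(S>130)&(C[...,0]>.52)&(C[...,0]<.72)&(abs(C[...,1]-.04)<.13)&(C[...,2]<.05),3,'yel')
    comps(s,C,(H>5)&(H<17)&(S>180)&(V>150)&(C[...,1]<-.15)&(C[...,2]<.1)&(C[...,2]>.06),8,n+'tab')
    if n=="top": save(s,"top3.png",(250,110,450,240),4)
go([.443,.2066,.15],Rd(np.radians(104)))
E
```

```text
top
pocket [343.4 163. ] 400 med [ 0.6069 -0.0398  0.0242] rect [607.5 -40.3] [82. 70.] 3.4 z 0.014 0.032
pocket [289.5 162.6] 350 med [0.6058 0.1142 0.0245] rect [609.5 117. ] [67. 47.] 0.5 z 0.018 0.031
pocket [317.5 162.4] 349 med [0.607  0.0358 0.0244] rect [604.5  31.6] [82. 57.] 2.9 z 0.017 0.031
br px [205. 182.] n 291 c [0.5538 0.3612] deg 42.9 sz [42.  8.] z 0.043 platemid [ 1.  -0.5] {(1, 1): 0, (1, -1): 10, (-1, 1): 10, (-1, -1): 15}
br px [214. 223.] n 304 c [0.4355 0.3309] deg 38.5 sz [44.  8.] z 0.043 platemid [-0.3 -0.9] {(1, 1): 0, (1, -1): 13, (-1, 1): 14, (-1, -1): 14}
br px [257. 220.] n 299 c [0.4423 0.2055] deg -74.6 sz [ 8. 42.] z 0.043 platemid [-1.1  0.5] {(1, 1): 16, (1, -1): 15, (-1, 1): 16, (-1, -1): 0}
yel [282.1 156.4] 18 med [0.6232 0.1369 0.0341] rect [623.9 136.7] [13. 12.] 4.2 z 0.023 0.04
yel [309.1 156.2] 17 med [0.6243 0.0591 0.035 ] rect [623.1  59.1] [11. 12.] 0.1 z 0.03 0.039
yel [335.9 155.2] 17 med [ 0.6273 -0.0185  0.0342] rect [626.7 -18.6] [12. 10.] 89.0 z 0.03 0.039
side
pocket [294.5 181.6] 190 med [ 0.6123 -0.0469  0.0255] rect [616.6 -4
[... 661 characters left out ...]
] deg 47.2 sz [42. 11.] z 0.043 platemid [ 0.7 -1. ] {(1, 1): 0, (1, -1): 4, (-1, 1): 27, (-1, -1): 0}
br px [132. 314.] n 398 c [0.7465 0.5243] deg -88.5 sz [ 6. 51.] z 0.181 platemid [-0.   0.2] {(1, 1): 0, (1, -1): 0, (-1, 1): 0, (-1, -1): 0}
yel [286.6 184.3] 9 med [ 0.6294 -0.0187  0.0354] rect [628.6 -19.4] [ 8. 17.] 4.5 z 0.032 0.038
yel [279.2 202.6] 12 med [0.6255 0.0576 0.0356] rect [625.8  58.4] [ 8. 12.] 1.8 z 0.034 0.037
yel [270.8 221.6] 5 med [0.624  0.1309 0.0367] rect [624.4 133.4] [5. 5.] 86.8 z 0.035 0.039
sidetab [336.1 137.6] 28 med [ 0.5265 -0.2057  0.0811] rect [ 528.3 -216.8] [36.  7.] 89.4 z 0.066 0.091
move [0.6887, -0.015, 0.0846] [-0.0009, -0.0009, -0.1873] mm 347
```

View pics/top3.png

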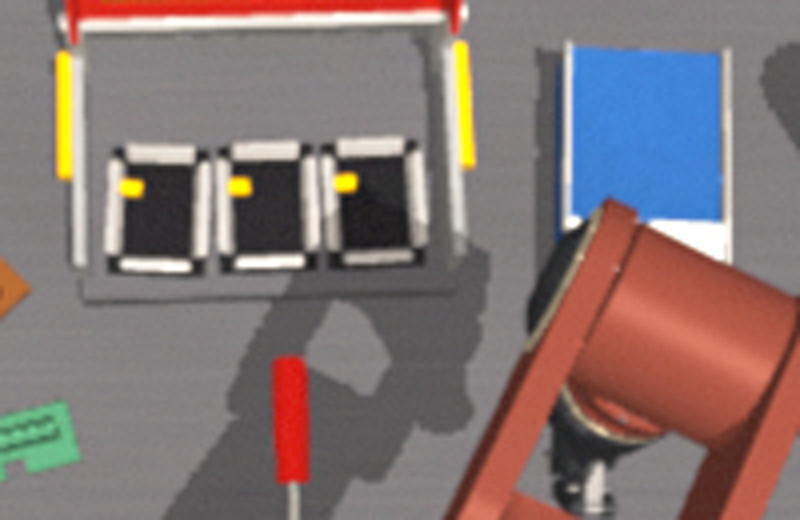

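```bash
python3 - <<'E'
from h import *
s=snap("top"); print(plane(s,[[289.3,162.1],[316.9,161.8],[343.6,161.]],.034).round(4))
f=s["frame"].astype(int).sum(2); 
hsv=cv2.cvtColor(s["frame"],cv2.COLOR_RGB2HSV); V=hsv[...,2]
# row/col profile crossings of the dark pocket
for u0 in(290,317,344):
    r=[];
    for v in range(160,170):
        d=np.where(V[v,u0-16:u0+17]<90)[0]+u0-16; d=d[(d>u0-12)&(d<u0+12)]; r.append((d.min(),d.max()))
    c=[]
    for u in range(u0-3,u0+7):
        d=np.where(V[140:185,u]<90)[0]+140; d=d[(d>148)&(d<178)]; c.append((d.min(),d.max()))
    r=np.median(r,0);c=np.median(c,0); print(r,c, plane(s,[[r[0]-.5,165],[r[1]+.5,165],[u0,c[0]-.5],[u0,c[1]+.5]],.03).round(4)[:, :2].tolist())
E
```

```text
[[ 0.6064  0.1156  0.034 ]
 [ 0.6076  0.0364  0.034 ]
 [ 0.6102 -0.0404  0.034 ]]
[281. 297.] [151. 173.] [[0.5987, 0.141], [0.5989, 0.0921], [0.6421, 0.1141], [0.5737, 0.1134]]
[309.  324.5] [150. 172.] [[0.599, 0.0605], [0.5992, 0.013], [0.6454, 0.036], [0.5769, 0.0361]]
[335. 351.] [149. 177.] [[0.5993, -0.0144], [0.5995, -0.0634], [0.6488, -0.0424], [0.5625, -0.0413]]
```

Emit:
drive_tool --pt "0.5 0.08 0 0 0 0 -0.05" --pt "0.5 0.16 0 0 0 0 -0.1" --pt "0.5 0.24 0 0 0 0 -0.15" --pt "0.5 0.32 0 0 0 0 -0.187" --pt "0.5 0.4 -0.005 0 0 0 -0.187" --pt "0.5 0.48 -0.01 0.02 0 0 -0.187" --pt "0.5 0.56 -0.015 0.05 0 0 -0.187" --pt "0.5 0.64 -0.015 0.08 0 0 -0.187"

```text
time_s: 19.18
tcp_pos: [0.4456, 0.1793, 0.1536]
tool_rot: [[-0.24, 0.971, 0.001], [0.971, 0.24, -0.0], [-0.001, 0.001, -1.0]]
force: [0.9, -0.3, -0.9]
grip_width: 0.0428
grip_force: 0.0
```

Emit:
drive_tool --pt "0.5 0.05 -0.01 0 0 0 0" --pt "0.5 0.05 -0.01 0 0 0 0" --pt "0.5 0.05 -0.01 0 0 0 0"

```text
time_s: 19.43
tcp_pos: [0.4341, 0.2012, 0.1528]
tool_rot: [[-0.242, 0.97, -0.001], [0.97, 0.242, -0.001], [-0.001, -0.002, -1.0]]
force: [-0.1, -0.7, 0.0]
grip_width: 0.0425
grip_force: 0.0
```

```bash
python3 - <<'E'
from h import *
go([.443,.2066,.013],Rd(np.radians(104)))
E
```

```text
move [0.0064, 0.0203, 0.2796] [-0.001, 0.0005, 0.0001] mm 140
```

Emit:
drive_tool --pt "0.5 0.006 0.02 0.08 0 0 0" --pt "0.5 0.006 0.02 0.16 0 0 0" --pt "0.5 0.006 0.02 0.23 0 0 0" --pt "0.5 0.006 0.02 0.265 0 0 0" --pt "0.5 0.006 0.02 0.275 0 0 0" --pt "0.5 0.006 0.02 0.275 0 0 0" --pt "1 0.006 0.02 0.275 0 0 0" --pt "1 0.006 0.02 0.275 0 0 0" --squeeze 45

```text
time_s: 20.1
tcp_pos: [0.4453, 0.206, 0.0182]
tool_rot: [[-0.239, 0.971, 0.004], [0.971, 0.239, 0.001], [0.0, 0.004, -1.0]]
force: [-0.6, -0.2, 0.8]
grip_width: 0.0194
grip_force: 0.0
```

Emit:
drive_tool --pt "1 0 0 0 0 0 0" --pt "1 0 0 0 0 0 0" --pt "1 0 0 0 0 0 0" --pt "1 0 0 0 0 0 0" --pt "1 0 0 0 0 0 0"

```text
time_s: 20.52
tcp_pos: [0.4452, 0.2063, 0.0183]
tool_rot: [[-0.24, 0.971, 0.005], [0.971, 0.24, 0.001], [-0.001, 0.005, -1.0]]
force: [1.6, -2.5, 6.4]
grip_width: 0.0071
grip_force: 45.8
```

```bash
python3 - <<'E'
from h import *
for n in("top","side"):
    s=snap(n); print(n); brackets(s)
q=robot.sense(); print(q["tcp_pos"],q["force"],q["grip_width"])
E
```

```text
top
br px [205. 181.] n 291 c [0.5537 0.3612] deg 43.1 sz [42.  8.] z 0.042 platemid [ 0.8 -0.7] {(1, 1): 0, (1, -1): 10, (-1, 1): 12, (-1, -1): 14}
br px [209. 223.] n 113 c [0.4369 0.333 ] deg 36.5 sz [36.  8.] z 0.043 platemid [-2.5  7.1] {(1, 1): 1, (1, -1): 0, (-1, 1): 12, (-1, -1): 0}
side
br px [330. 266.] n 260 c [0.4379 0.2121] deg -70.6 sz [21. 29.] z 0.055 platemid [5. 7.] {(1, 1): 2, (1, -1): 5, (-1, 1): 15, (-1, -1): 0}
br px [322. 306.] n 482 c [0.4368 0.3297] deg 37.7 sz [44. 11.] z 0.042 platemid [ 0.3 -0.1] {(1, 1): 0, (1, -1): 4, (-1, 1): 22, (-1, -1): 0}
br px [267. 306.] n 501 c [0.5568 0.3608] deg 41.0 sz [43. 11.] z 0.043 platemid [0.3 1.5] {(1, 1): 0, (1, -1): 1, (-1, 1): 27, (-1, -1): 0}
br px [132. 314.] n 396 c [0.7464 0.525 ] deg -88.9 sz [ 6. 49.] z 0.181 platemid [ 0.9 -0.7] {(1, 1): 0, (1, -1): 0, (-1, 1): 0, (-1, -1): 0}
[0.44515287 0.20630155 0.01827379] [ 0.17560972 -1.77460628  5.68115102] 0.007143986356336573
```

Emit:
drive_tool --pt "1 0 0 -0.06 0 0 0" --pt "1 0 0 -0.12 0 0 0.05" --pt "1 0 0 -0.18 0 0 0.13" --pt "1 0 0 -0.22 0 0 0.21" --pt "1 -0.05 0.02 -0.22 0 0 0.29" --pt "1 -0.1 0.04 -0.22 0 0 0.37" --pt "1 -0.15 0.06 -0.22 0 0 0.45" --pt "1 -0.2 0.08 -0.22 0 0 0.53"

```text
time_s: 21.28
tcp_pos: [0.5061, 0.1176, 0.1261]
tool_rot: [[0.558, 0.83, 0.0], [0.83, -0.558, 0.0], [0.0, 0.0, -1.0]]
force: [0.2, 0.6, -1.5]
grip_width: 0.0074
grip_force: 44.7
```

```bash
python3 - <<'E'
from h import *
print(robot.sense()["tcp_pos"],robot.sense()["grip_width"])
go([.614,-.040,.12],Rd(np.radians(1.5)))
E
```

```text
[0.50606386 0.11763447 0.12609698] 0.007441729440332685
move [-0.1412, 0.3551, 0.0122] [0.0001, -0.0003, 0.6065] mm 191
```

Emit:
drive_tool --pt "1 -0.02 0.05 0 0 0 0.07" --pt "1 -0.04 0.1 0 0 0 0.15" --pt "1 -0.06 0.15 0 0 0 0.23" --pt "1 -0.08 0.2 0 0 0 0.31" --pt "1 -0.1 0.25 0 0 0 0.39" --pt "1 -0.12 0.3 0 0 0 0.47" --pt "1 -0.14 0.34 0.01 0 0 0.55" --pt "1 -0.141 0.355 0.01 0 0 0.607"

```text
time_s: 21.95
tcp_pos: [0.6151, -0.0413, 0.1201]
tool_rot: [[1.0, 0.023, -0.001], [0.023, -1.0, -0.001], [-0.001, 0.001, -1.0]]
force: [-0.8, -0.8, -1.4]
grip_width: 0.0075
grip_force: 44.7
```

Emit:
drive_tool --pt "1 0 0 0 0 0 0" --pt "1 0 0 0 0 0 0" --pt "1 0 0 0 0 0 0"

```text
time_s: 22.2
tcp_pos: [0.614, -0.0378, 0.1207]
tool_rot: [[0.999, 0.033, -0.001], [0.033, -0.999, 0.0], [-0.001, -0.0, -1.0]]
force: [-1.4, -0.8, -1.2]
grip_width: 0.0074
grip_force: 44.7
```

```bash
python3 - <<'E'
from h import *
go([.614,-.040,.075],Rd(np.radians(1.5)))
E
```

```text
move [-0.0002, 0.0044, 0.0913] [-0.0003, 0.0004, 0.0046] mm 46
```

Emit:
drive_tool --pt "1 0 0.004 0.04 0 0 0.005" --pt "1 0 0.004 0.08 0 0 0.005" --pt "1 0 0.004 0.1 0 0 0.005" --pt "1 0 0.004 0.1 0 0 0.005"

```text
time_s: 22.53
tcp_pos: [0.6118, -0.0393, 0.0675]
tool_rot: [[1.0, 0.025, -0.006], [0.025, -1.0, 0.001], [-0.006, -0.001, -1.0]]
force: [-0.6, 0.2, -1.7]
grip_width: 0.0071
grip_force: 44.7
```

```bash
python3 - <<'E'
from h import *
s=snap("side"); C=cloud(s); save(s,"side4.png",(240,130,360,240),6); brackets(s)
q=robot.sense(); p=q["tcp_pos"]; print(p)
hsv=cv2.cvtColor(s["frame"],cv2.COLOR_RGB2HSV); H,S,V=[hsv[...,i] for i in range(3)]
g=(H>65)&(H<90)&(S>70)&(C[...,0]>.5)&(abs(C[...,1]+.04)<.06)&(C[...,2]<.09)
P=C[g]; print(len(P),P.min(0),P.max(0)); pl=P[P[:,2]<.072]; print(cv2.minAreaRect((pl[:,:2]*1000).astype(np.float32)),np.median(pl[:,2]))
comps(s,C,(H>22)&(H<34)&(S>130)&(C[...,0]>.52)&(C[...,0]<.72)&(abs(C[...,1]-.04)<.13)&(C[...,2]<.05),3,'yel')
E
```

```text
br px [295. 176.] n 232 c [ 0.6108 -0.0365] deg -0.2 sz [ 7. 40.] z 0.091 platemid [0.6 2.4] {(1, 1): 0, (1, -1): 0, (-1, 1): 15, (-1, -1): 2}
br px [322. 306.] n 484 c [0.4367 0.3292] deg 37.4 sz [44. 11.] z 0.042 platemid [0.8 0.7] {(1, 1): 0, (1, -1): 3, (-1, 1): 24, (-1, -1): 0}
br px [267. 306.] n 497 c [0.5568 0.3613] deg 42.0 sz [43.  9.] z 0.043 platemid [-0.1  0. ] {(1, 1): 0, (1, -1): 3, (-1, 1): 26, (-1, -1): 0}
br px [132. 314.] n 398 c [0.7466 0.5243] deg -87.1 sz [ 6. 51.] z 0.181 platemid [ 0.6 -0.3] {(1, 1): 0, (1, -1): 0, (-1, 1): 0, (-1, -1): 0}
[ 0.61307897 -0.03958034  0.06932683]
226 [ 0.57910864 -0.0571954   0.02673438] [ 0.64368827 -0.01096557  0.08976764]
((611.2168579101562, -33.241722106933594), (63.39193344116211, 45.04331970214844), 3.1260409355163574) 0.05673739397354125
yel [270.8 221.6] 5 med [0.6242 0.132  0.0357] rect [624.6 131.5] [2. 7.] 71.9 z 0.034 0.037
```

View pics/side4.png

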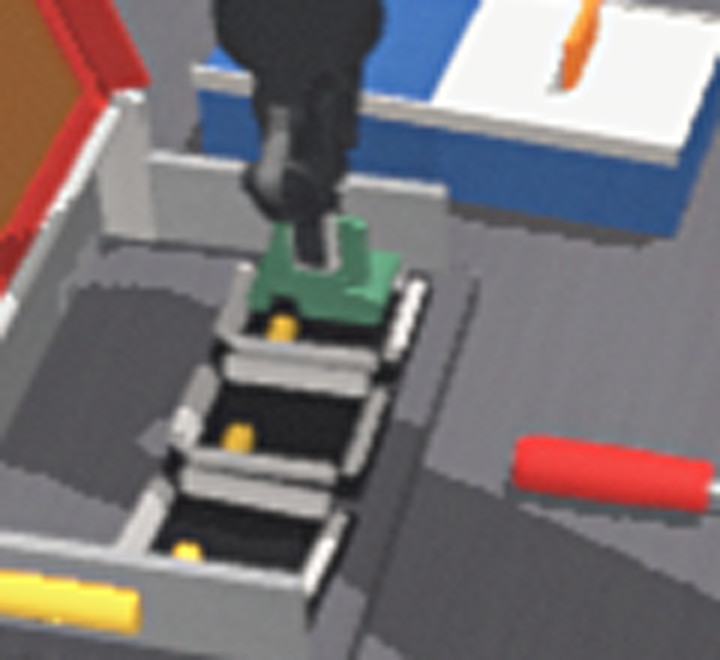

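Emit:
drive_tool --pt "1 0.005 0.001 0 0 0 0" --pt "1 0.005 0.001 0.015 0 0 0" --pt "1 0.005 0.001 0.03 0 0 0" --pt "1 0.005 0.001 0.036 0 0 0" --pt "1 0.005 0.001 0.036 0 0 0"

```text
time_s: 23.0
tcp_pos: [0.6163, -0.0409, 0.0516]
tool_rot: [[1.0, 0.023, -0.002], [0.023, -1.0, 0.0], [-0.002, -0.0, -1.0]]
force: [0.4, 0.0, -2.4]
grip_width: 0.0071
grip_force: 44.7
```

Emit:
drive_tool --pt "1 0 0 0.005 0 0 0" --pt "1 0 0 0.01 0 0 0" --pt "1 0 0 0.01 0 0 0"

```text
time_s: 23.25
tcp_pos: [0.6169, -0.041, 0.0474]
tool_rot: [[1.0, 0.023, -0.001], [0.023, -1.0, 0.0], [-0.001, -0.0, -1.0]]
force: [-0.8, 0.2, -1.9]
grip_width: 0.0068
grip_force: 44.7
```

Emit:
drive_tool --pt "1 0 0 0.003 0 0 0" --pt "1 0 0 0.006 0 0 0" --pt "1 0 0 0.006 0 0 0"

```text
time_s: 23.5
tcp_pos: [0.6171, -0.041, 0.0446]
tool_rot: [[1.0, 0.023, -0.0], [0.023, -1.0, 0.0], [-0.0, -0.0, -1.0]]
force: [0.1, -0.5, -2.4]
grip_width: 0.0072
grip_force: 44.7
```

Emit:
drive_tool --pt "1 0 0 0.003 0 0 0" --pt "1 0 0 0.004 0 0 0" --pt "1 0 0 0.004 0 0 0"

```text
time_s: 23.75
tcp_pos: [0.6174, -0.041, 0.0443]
tool_rot: [[1.0, 0.023, -0.0], [0.023, -1.0, -0.0], [-0.0, 0.0, -1.0]]
force: [-5.2, 1.5, 5.9]
grip_width: 0.0067
grip_force: 45.8
```

Emit:
drive_tool --pt "0.6 0 0 0 0 0 0" --pt "0.6 0 0 0 0 0 0" --pt "0.6 0 0 0 0 0 0" --pt "0.6 0 0 -0.07 0 0 0" --pt "0.6 0 0 -0.14 0 0 0" --pt "0.6 -0.05 0 -0.19 0 0 0" --pt "0.6 -0.12 -0.05 -0.19 0 0 0" --pt "0.6 -0.2 -0.12 -0.19 0 0 0"

```text
time_s: 24.42
tcp_pos: [0.5268, 0.0077, 0.1409]
tool_rot: [[1.0, 0.02, 0.006], [0.02, -1.0, -0.001], [0.006, 0.001, -1.0]]
force: [-0.2, 1.0, -0.1]
grip_width: 0.0344
grip_force: 0.0
```

```bash
python3 - <<'E'
from h import *
for n in("top","side"):
    s=snap(n); print(n); brackets(s)
print(robot.sense()["tcp_pos"])
go([.437,.331,.12],Rd(np.radians(38.5)))
E
```

```text
top
br px [205. 182.] n 294 c [0.5531 0.3605] deg 42.7 sz [42.  8.] z 0.043 platemid [ 1.6 -0.5] {(1, 1): 0, (1, -1): 12, (-1, 1): 10, (-1, -1): 12}
br px [214. 223.] n 307 c [0.4353 0.331 ] deg 38.3 sz [45.  8.] z 0.042 platemid [-0.8 -0.6] {(1, 1): 0, (1, -1): 15, (-1, 1): 12, (-1, -1): 14}
side
br px [293. 179.] n 269 c [ 0.6172 -0.0373] deg -0.2 sz [12. 40.] z 0.067 platemid [ 0.1 -1. ] {(1, 1): 0, (1, -1): 0, (-1, 1): 8, (-1, -1): 2}
br px [322. 306.] n 484 c [0.437  0.3302] deg 38.6 sz [44. 10.] z 0.042 platemid [-0.1  0.3] {(1, 1): 0, (1, -1): 6, (-1, 1): 24, (-1, -1): 0}
br px [267. 306.] n 498 c [0.5565 0.361 ] deg 42.0 sz [43. 10.] z 0.042 platemid [0.4 0.5] {(1, 1): 0, (1, -1): 1, (-1, 1): 26, (-1, -1): 0}
br px [132. 314.] n 395 c [0.7457 0.5246] deg -89.4 sz [ 7. 51.] z 0.181 platemid [0.5 0.8] {(1, 1): 0, (1, -1): 0, (-1, 1): 0, (-1, -1): 0}
[0.52074604 0.01120977 0.13588298]
move [-0.1511, -0.6436, 0.0336] [-0.002, 0.0024, -0.4116] mm 331
```

Emit:
drive_tool --pt "0.5 -0.02 -0.08 0 0 0 -0.07" --pt "0.5 -0.04 -0.16 0 0 0 -0.14" --pt "0.5 -0.06 -0.24 0 0 0 -0.21" --pt "0.5 -0.08 -0.32 0 0 0 -0.28" --pt "0.5 -0.1 -0.4 0 0 0 -0.35" --pt "0.5 -0.12 -0.48 0 0 0 -0.41" --pt "0.5 -0.14 -0.56 0 0 0 -0.41" --pt "0.5 -0.15 -0.64 0.02 0 0 -0.41"

```text
time_s: 25.18
tcp_pos: [0.4439, 0.3295, 0.1302]
tool_rot: [[0.785, 0.619, 0.004], [0.619, -0.785, 0.002], [0.005, 0.001, -1.0]]
force: [1.2, 0.5, 0.8]
grip_width: 0.043
grip_force: 0.0
```

Emit:
drive_tool --pt "0.5 0 0 0 0 0 0" --pt "0.5 0 0 0 0 0 0" --pt "0.5 0 0 0 0 0 0"

```text
time_s: 25.43
tcp_pos: [0.4436, 0.3266, 0.1277]
tool_rot: [[0.785, 0.619, -0.0], [0.619, -0.785, -0.001], [-0.0, 0.0, -1.0]]
force: [0.2, -0.7, -0.1]
grip_width: 0.0423
grip_force: 0.0
```

```bash
python3 - <<'E'
from h import *
print(robot.sense()["tcp_pos"])
go([.4375,.3305,.016],Rd(np.radians(38.5)))
E
```

```text
[0.44357699 0.32664869 0.12766404]
move [-0.0047, -0.0137, 0.2233] [0.0003, 0.0002, -0.0028] mm 112
```

Emit:
drive_tool --pt "0.5 -0.005 -0.014 0.07 0 0 0" --pt "0.5 -0.005 -0.014 0.14 0 0 0" --pt "0.5 -0.005 -0.014 0.2 0 0 0" --pt "0.5 -0.005 -0.014 0.22 0 0 0" --pt "0.5 -0.005 -0.014 0.22 0 0 0" --pt "0.5 -0.005 -0.014 0.22 0 0 0" --pt "1 -0.005 -0.014 0.22 0 0 0" --pt "1 -0.005 -0.014 0.22 0 0 0"

```text
time_s: 26.1
tcp_pos: [0.4393, 0.3314, 0.0206]
tool_rot: [[0.786, 0.618, 0.004], [0.618, -0.786, 0.002], [0.005, 0.001, -1.0]]
force: [0.2, -1.3, 1.0]
grip_width: 0.0192
grip_force: 0.0
```

Emit:
drive_tool --pt "1 0 0 0 0 0 0" --pt "1 0 0 0 0 0 0" --pt "1 0 0 0 0 0 0" --pt "1 0 0 0 0 0 0" --pt "1 0 0 0 0 0 0"

```text
time_s: 26.52
tcp_pos: [0.439, 0.3315, 0.0204]
tool_rot: [[0.786, 0.619, 0.004], [0.619, -0.786, 0.002], [0.004, 0.001, -1.0]]
force: [0.5, -1.4, 6.8]
grip_width: 0.0071
grip_force: 46.2
```

Emit:
drive_tool --pt "1 0 0 -0.07 0 0 0" --pt "1 0 0 -0.14 0 0 0" --pt "1 0 0 -0.21 0 0 0" --pt "1 0.02 0.04 -0.22 0 0 0.08" --pt "1 0.04 0.08 -0.22 0 0 0.16" --pt "1 0.06 0.12 -0.22 0 0 0.24" --pt "1 0.06 0.12 -0.22 0 0 0.32" --pt "1 0.06 0.12 -0.22 0 0 0.32"

```text
time_s: 27.18
tcp_pos: [0.4982, 0.3014, 0.1277]
tool_rot: [[0.987, 0.16, -0.001], [0.16, -0.987, -0.0], [-0.001, -0.0, -1.0]]
force: [0.6, 0.0, -3.6]
grip_width: 0.0071
grip_force: 44.9
```

```bash
python3 - <<'E'
from h import *
print(robot.sense()["tcp_pos"],robot.sense()["grip_width"])
go([.6145,.037,.13],Rd(np.radians(1.4)))
E
```

```text
[0.49824813 0.30143387 0.12768826] 0.007106590878883384
move [0.1449, 0.5593, -0.0047] [-0.0, 0.0004, 0.0868] mm 289
```

Emit:
drive_tool --pt "1 0.02 0.08 0 0 0 0.04" --pt "1 0.04 0.15 0 0 0 0.087" --pt "1 0.06 0.23 0 0 0 0.087" --pt "1 0.08 0.31 0 0 0 0.087" --pt "1 0.1 0.39 0 0 0 0.087" --pt "1 0.12 0.47 0 0 0 0.087" --pt "1 0.14 0.54 0 0 0 0.087" --pt "1 0.147 0.559 0.02 0 0 0.087"

```text
time_s: 27.85
tcp_pos: [0.6188, 0.0341, 0.1201]
tool_rot: [[1.0, 0.027, 0.005], [0.027, -1.0, -0.002], [0.005, 0.002, -1.0]]
force: [0.1, -0.1, -1.6]
grip_width: 0.0069
grip_force: 45.2
```

Emit:
drive_tool --pt "1 0 0 0 0 0 0" --pt "1 0 0 0.04 0 0 0" --pt "1 0 0 0.08 0 0 0" --pt "1 0 0 0.08 0 0 0" --pt "1 0 0 0.08 0 0 0"

```text
time_s: 28.27
tcp_pos: [0.6137, 0.04, 0.0759]
tool_rot: [[1.0, 0.03, -0.005], [0.03, -1.0, 0.001], [-0.005, -0.001, -1.0]]
force: [0.9, -0.2, -2.5]
grip_width: 0.0068
grip_force: 45.1
```

```bash
python3 - <<'E'
from h import *
print(robot.sense()["tcp_pos"],robot.sense()["grip_width"])
go([.6155,.037,.052],Rd(np.radians(1.4)))
s=snap("side"); brackets(s); save(s,"side5.png",(240,130,360,240),6)
E
```

```text
[0.61371308 0.03995454 0.07590355] 0.006819095519656768
move [0.0036, 0.0061, 0.0478] [-0.0006, 0.0031, 0.0038] mm 24
br px [291. 187.] n 456 c [0.6028 0.0285] deg 113.7 sz [5. 0.] z 0.128 platemid [-18.7   1.7] {(1, 1): 11, (1, -1): 13, (-1, 1): 0, (-1, -1): 0}
br px [267. 306.] n 493 c [0.5561 0.3615] deg 46.1 sz [42. 11.] z 0.042 platemid [ 0.2 -1. ] {(1, 1): 0, (1, -1): 1, (-1, 1): 29, (-1, -1): 0}
br px [132. 314.] n 393 c [0.7462 0.5251] deg -89.0 sz [ 7. 49.] z 0.182 platemid [1.6 0.6] {(1, 1): 0, (1, -1): 0, (-1, 1): 0, (-1, -1): 0}
```

View pics/side5.png

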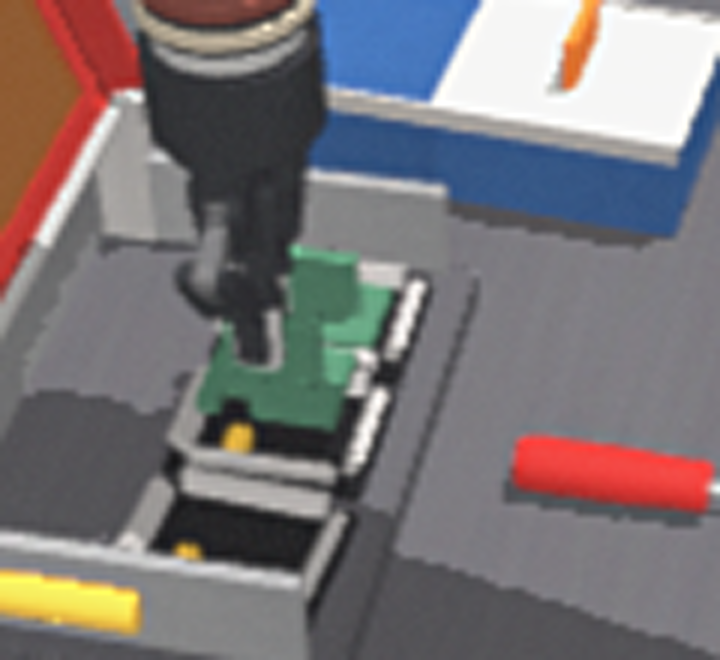

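Emit:
drive_tool --pt "1 0.004 0.006 0.01 0 0 0.004" --pt "1 0.004 0.006 0.025 0 0 0.004" --pt "1 0.004 0.006 0.038 0 0 0.004" --pt "1 0.004 0.006 0.038 0 0 0.004"

```text
time_s: 28.65
tcp_pos: [0.617, 0.0355, 0.0572]
tool_rot: [[1.0, 0.021, -0.003], [0.021, -1.0, 0.0], [-0.003, -0.0, -1.0]]
force: [-1.3, -0.4, -3.8]
grip_width: 0.0068
grip_force: 45.1
```

Emit:
drive_tool --pt "1 0 0 0.005 0 0 0" --pt "1 0 0 0.01 0 0 0" --pt "1 0 0 0.01 0 0 0"

```text
time_s: 28.9
tcp_pos: [0.6178, 0.0354, 0.0534]
tool_rot: [[1.0, 0.021, -0.001], [0.021, -1.0, 0.0], [-0.001, -0.0, -1.0]]
force: [0.8, 0.2, -2.8]
grip_width: 0.0071
grip_force: 45.1
```

Emit:
drive_tool --pt "1 0 0 0.003 0 0 0" --pt "1 0 0 0.005 0 0 0" --pt "1 0 0 0.005 0 0 0"

```text
time_s: 29.15
tcp_pos: [0.6181, 0.0354, 0.0513]
tool_rot: [[1.0, 0.021, -0.0], [0.021, -1.0, 0.0], [-0.0, -0.0, -1.0]]
force: [0.6, 0.1, -2.6]
grip_width: 0.0068
grip_force: 45.1
```

Emit:
drive_tool --pt "1 -0.004 -0.002 0 0 0 0" --pt "1 -0.004 -0.002 0.005 0 0 0" --pt "1 -0.004 -0.002 0.008 0 0 0" --pt "1 -0.004 -0.002 0.008 0 0 0"

```text
time_s: 29.48
tcp_pos: [0.6157, 0.0364, 0.0468]
tool_rot: [[1.0, 0.021, -0.001], [0.021, -1.0, 0.0], [-0.001, -0.0, -1.0]]
force: [-0.1, 0.5, -2.9]
grip_width: 0.0069
grip_force: 45.1
```

Emit:
drive_tool --pt "1 0 0 0.003 0 0 0" --pt "1 0 0 0.004 0 0 0" --pt "1 0 0 0.004 0 0 0"

```text
time_s: 29.73
tcp_pos: [0.6162, 0.0364, 0.0465]
tool_rot: [[1.0, 0.021, -0.0], [0.021, -1.0, -0.0], [-0.0, 0.0, -1.0]]
force: [-4.5, 0.3, 4.5]
grip_width: 0.0069
grip_force: 46.1
```

Emit:
drive_tool --pt "0.6 0 0 0 0 0 0" --pt "0.6 0 0 0 0 0 0" --pt "0.6 0 0 0 0 0 0" --pt "0.6 0 0 -0.07 0 0 0" --pt "0.6 0 0 -0.14 0 0 0" --pt "0.6 -0.05 -0.05 -0.18 0 0 -0.07" --pt "0.6 -0.08 -0.12 -0.18 0 0 -0.15" --pt "0.6 -0.1 -0.2 -0.18 0 0 -0.23"

```text
time_s: 30.4
tcp_pos: [0.5647, 0.1353, 0.1382]
tool_rot: [[0.927, 0.375, 0.005], [0.375, -0.927, 0.0], [0.005, 0.002, -1.0]]
force: [0.8, 0.5, -0.4]
grip_width: 0.0339
grip_force: 0.0
```

```bash
python3 - <<'E'
from h import *
s=snap("side"); brackets(s); brackets(snap("top"))
print(robot.sense()["tcp_pos"])
go([.5567,.361,.12],Rd(np.radians(43)))
E
```

```text
br px [299. 180.] n 108 c [0.535  0.1707] deg -75.5 sz [ 0. 47.] z 0.234 platemid [125.1   5.4] {(1, 1): 0, (1, -1): 0, (-1, 1): 0, (-1, -1): 0}
br px [279. 196.] n 100 c [0.6252 0.0393] deg 13.5 sz [15. 11.] z 0.066 platemid [  7.1 -12.7] {(1, 1): 5, (1, -1): 4, (-1, 1): 2, (-1, -1): 0}
br px [267. 306.] n 500 c [0.5562 0.361 ] deg 42.3 sz [44. 10.] z 0.042 platemid [0.4 0.3] {(1, 1): 0, (1, -1): 2, (-1, 1): 27, (-1, -1): 0}
br px [132. 314.] n 392 c [0.7468 0.5253] deg -89.4 sz [ 6. 49.] z 0.181 platemid [ 1.2 -0.5] {(1, 1): 0, (1, -1): 0, (-1, 1): 0, (-1, -1): 0}
br px [343. 160.] n 320 c [ 0.6153 -0.039 ] deg -0.4 sz [ 6. 44.] z 0.068 platemid [ 0.1 -0.1] {(1, 1): 0, (1, -1): 13, (-1, 1): 11, (-1, -1): 13}
br px [317. 162.] n 329 c [0.609  0.0367] deg 0.0 sz [41.  6.] z 0.068 platemid [3.4 2.1] {(1, 1): 0, (1, -1): 15, (-1, 1): 12, (-1, -1): 14}
br px [205. 182.] n 292 c [0.5534 0.3608] deg 42.8 sz [41.  8.] z 0.043 platemid [ 0.6 -0.4] {(1, 1): 0, (1, -1): 11, (-1, 1): 13, (-1, -1): 15}
[0.56260698 0.13952262 0.1359707 ]
move [0.1567, -0.4144, 0.0328] [-0.0007, -0.0011, -0.2306] mm 222
```

Emit:
drive_tool --pt "0.5 0.03 -0.08 0 0 0 -0.06" --pt "0.5 0.06 -0.15 0 0 0 -0.13" --pt "0.5 0.09 -0.23 0 0 0 -0.2" --pt "0.5 0.12 -0.31 0 0 0 -0.23" --pt "0.5 0.15 -0.39 0 0 0 -0.23" --pt "0.5 0.157 -0.414 0.03 0 0 -0.23" --pt "0.5 0.157 -0.414 0.03 0 0 -0.23" --pt "0.5 0.157 -0.414 0.03 0 0 -0.23"

```text
time_s: 31.17
tcp_pos: [0.5592, 0.3566, 0.1187]
tool_rot: [[0.736, 0.677, -0.002], [0.677, -0.736, -0.002], [-0.003, -0.0, -1.0]]
force: [-0.2, -0.5, 0.1]
grip_width: 0.0431
grip_force: 0.0
```

Emit:
drive_tool --pt "0.5 0 0 0 0 0 0" --pt "0.5 0 0 0 0 0 0"

```text
time_s: 31.33
tcp_pos: [0.5605, 0.3554, 0.1208]
tool_rot: [[0.738, 0.675, 0.001], [0.675, -0.738, -0.0], [0.0, 0.0, -1.0]]
force: [0.2, 0.4, 0.7]
grip_width: 0.0428
grip_force: 0.0
```

```bash
python3 - <<'E'
from h import *
print(robot.sense()["tcp_pos"])
go([.5567,.361,.016],Rd(np.radians(43)))
E
```

```text
[0.56053779 0.35539844 0.12078936]
move [0.0018, -0.0135, 0.2096] [0.0003, -0.0003, -0.0062] mm 105
```

Emit:
drive_tool --pt "0.5 0.002 -0.013 0.07 0 0 -0.006" --pt "0.5 0.002 -0.013 0.14 0 0 -0.006" --pt "0.5 0.002 -0.013 0.19 0 0 -0.006" --pt "0.5 0.002 -0.013 0.207 0 0 -0.006" --pt "0.5 0.002 -0.013 0.207 0 0 -0.006" --pt "0.5 0.002 -0.013 0.207 0 0 -0.006" --pt "1 0.002 -0.013 0.207 0 0 -0.006" --pt "1 0.002 -0.013 0.207 0 0 -0.006"

```text
time_s: 32.0
tcp_pos: [0.5582, 0.3628, 0.0199]
tool_rot: [[0.731, 0.683, 0.004], [0.683, -0.731, 0.002], [0.005, 0.001, -1.0]]
force: [-0.5, 0.5, -0.2]
grip_width: 0.0195
grip_force: 0.0
```

Emit:
drive_tool --pt "1 0 0 0 0 0 0" --pt "1 0 0 0 0 0 0" --pt "1 0 0 0 0 0 0" --pt "1 0 0 0 0 0 0" --pt "1 0 0 0 0 0 0"

```text
time_s: 32.42
tcp_pos: [0.558, 0.3628, 0.0196]
tool_rot: [[0.73, 0.683, 0.004], [0.683, -0.73, 0.002], [0.004, 0.002, -1.0]]
force: [-0.1, -0.6, 6.0]
grip_width: 0.0071
grip_force: 45.9
```

Emit:
drive_tool --pt "1 0 0 -0.07 0 0 0" --pt "1 0 0 -0.14 0 0 0" --pt "1 0 0 -0.21 0 0 0" --pt "1 0 0.04 -0.22 0 0 0.08" --pt "1 0 0.08 -0.22 0 0 0.16" --pt "1 0 0.12 -0.22 0 0 0.24" --pt "1 0 0.12 -0.22 0 0 0.32" --pt "1 0 0.12 -0.22 0 0 0.32"

```text
time_s: 33.08
tcp_pos: [0.5972, 0.3173, 0.1263]
tool_rot: [[0.97, 0.243, -0.001], [0.243, -0.97, -0.0], [-0.001, -0.0, -1.0]]
force: [-0.7, 0.8, -3.5]
grip_width: 0.0071
grip_force: 44.7
```

```bash
python3 - <<'E'
from h import *
print(robot.sense()["tcp_pos"],robot.sense()["grip_width"])
go([.6135,.1145,.12],Rd(np.radians(1.3)))
E
```

```text
[0.59720639 0.31731355 0.12629203] 0.007064975412353609
move [-0.067, 0.4014, 0.0126] [0.0, 0.0008, 0.142] mm 204
```

Emit:
drive_tool --pt "1 -0.01 0.07 0 0 0 0.07" --pt "1 -0.02 0.14 0 0 0 0.142" --pt "1 -0.03 0.21 0 0 0 0.142" --pt "1 -0.045 0.28 0 0 0 0.142" --pt "1 -0.055 0.35 0 0 0 0.142" --pt "1 -0.065 0.401 0.01 0 0 0.142" --pt "1 -0.065 0.401 0.01 0 0 0.142" --pt "1 -0.065 0.401 0.01 0 0 0.142"

```text
time_s: 33.75
tcp_pos: [0.6143, 0.1152, 0.121]
tool_rot: [[1.0, 0.027, -0.002], [0.027, -1.0, 0.001], [-0.002, -0.001, -1.0]]
force: [0.1, 0.4, -2.2]
grip_width: 0.0072
grip_force: 45.0
```

Emit:
drive_tool --pt "1 0 0 0.03 0 0 0" --pt "1 0 0 0.07 0 0 0" --pt "1 0 0 0.08 0 0 0" --pt "1 0 0 0.08 0 0 0" --pt "1 0 0 0.08 0 0 0"

```text
time_s: 34.17
tcp_pos: [0.6147, 0.117, 0.0817]
tool_rot: [[1.0, 0.028, -0.001], [0.028, -1.0, 0.0], [-0.001, -0.0, -1.0]]
force: [-0.7, 0.1, -2.6]
grip_width: 0.0071
grip_force: 45.0
```

```bash
python3 - <<'E'
from h import *
print(robot.sense()["tcp_pos"],robot.sense()["grip_width"])
go([.6145,.1145,.0535],Rd(np.radians(1.3)))
E
```

```text
[0.61468445 0.11700722 0.08168186] 0.0071232591303375
move [-0.0005, 0.005, 0.0564] [-0.0001, 0.0006, 0.0036] mm 28
```

Emit:
drive_tool --pt "1 0 0.005 0.02 0 0 0.003" --pt "1 0 0.005 0.04 0 0 0.003" --pt "1 0 0.005 0.05 0 0 0.003" --pt "1 0 0.005 0.05 0 0 0.003" --pt "1 0 0.005 0.05 0 0 0.003"

```text
time_s: 34.58
tcp_pos: [0.6147, 0.1134, 0.0561]
tool_rot: [[1.0, 0.022, -0.001], [0.022, -1.0, -0.0], [-0.001, 0.0, -1.0]]
force: [1.2, 1.1, -2.7]
grip_width: 0.0074
grip_force: 45.0
```

```bash
python3 - <<'E'
from h import *
print(robot.sense()["tcp_pos"],robot.sense()["force"])
go([.6145,.1142,.0475],Rd(np.radians(1.3)))
E
```

```text
[0.61466315 0.11336879 0.05606683] [ 1.2137318   1.09804722 -2.70328655]
move [-0.0003, -0.0017, 0.0171] [0.0, 0.0009, -0.0007] mm 9
```

Emit:
drive_tool --pt "1 0 -0.002 0.006 0 0 0" --pt "1 0 -0.002 0.012 0 0 0" --pt "1 0 -0.002 0.016 0 0 0" --pt "1 0 -0.002 0.016 0 0 0"

```text
time_s: 34.92
tcp_pos: [0.6148, 0.1144, 0.0483]
tool_rot: [[1.0, 0.022, -0.001], [0.022, -1.0, -0.0], [-0.001, 0.0, -1.0]]
force: [-0.7, 0.0, -3.2]
grip_width: 0.0073
grip_force: 45.0
```

Emit:
drive_tool --pt "1 0 0 0.003 0 0 0" --pt "1 0 0 0.006 0 0 0" --pt "1 0 0 0.006 0 0 0"

```text
time_s: 35.17
tcp_pos: [0.6152, 0.1145, 0.0458]
tool_rot: [[1.0, 0.022, 0.0], [0.022, -1.0, 0.0], [0.0, -0.0, -1.0]]
force: [0.7, -0.6, -2.7]
grip_width: 0.0069
grip_force: 45.1
```

Emit:
drive_tool --pt "1 0 0 0.002 0 0 0" --pt "0.6 0 0 0.002 0 0 0" --pt "0.6 0 0 0.002 0 0 0" --pt "0.6 0 0 0.002 0 0 0" --pt "0.6 0 0 -0.07 0 0 0" --pt "0.6 0 0 -0.14 0 0 0" --pt "0.6 0 0 -0.21 0 0 0" --pt "0.6 -0.08 0 -0.25 0 0 0"

```text
time_s: 35.83
tcp_pos: [0.5838, 0.1134, 0.1754]
tool_rot: [[1.0, 0.021, 0.011], [0.021, -1.0, 0.001], [0.011, -0.0, -1.0]]
force: [-0.2, -0.9, 1.6]
grip_width: 0.0341
grip_force: 0.0
```

Emit:
drive_tool --pt "0.6 -0.08 0.08 0 0 0 0" --pt "0.6 -0.13 0.16 0 0 0 0" --pt "0.6 -0.13 0.24 0 0 0 0" --pt "0.6 -0.13 0.32 0 0 0 0" --pt "0.6 -0.13 0.4 0 0 0 0" --pt "0.6 -0.13 0.48 0 0 0 0" --pt "0.6 -0.13 0.55 0 0 0 0" --pt "0.6 -0.13 0.6 0 0 0 0"

```text
time_s: 36.5
tcp_pos: [0.5192, -0.1911, 0.1702]
tool_rot: [[1.0, 0.02, 0.001], [0.02, -1.0, -0.002], [0.001, 0.002, -1.0]]
force: [-0.3, -0.3, 0.9]
grip_width: 0.0341
grip_force: 0.0
```

```bash
python3 - <<'E'
from h import *
for n in("top","side"):
    s=snap(n); print(n); brackets(s); save(s,n+"9.png",None,1.25); C=cloud(s); hsv=cv2.cvtColor(s["frame"],cv2.COLOR_RGB2HSV); H,S,V=[hsv[...,i] for i in range(3)]
    comps(s,C,(H>5)&(H<17)&(S>180)&(V>150)&(C[...,1]<-.15)&(C[...,2]<.1)&(C[...,2]>.06),8,n+'tab')
    comps(s,C,(H>14)&(H<25)&(S>100)&(V>90)&(C[...,1]<.2)&(C[...,2]<.06)&(C[...,2]>.003)&(C[...,0]>.25)&(C[...,0]<.52),15,n+'brass')
print(robot.sense()["tcp_pos"],robot.sense()["time_s"])
E
```

```text
top
br px [343. 160.] n 318 c [ 0.6155 -0.0391] deg -0.9 sz [ 6. 44.] z 0.067 platemid [-0.3 -0.1] {(1, 1): 0, (1, -1): 13, (-1, 1): 11, (-1, -1): 12}
br px [289. 162.] n 321 c [0.6094 0.1151] deg 0.5 sz [43.  6.] z 0.068 platemid [-0.5  1.8] {(1, 1): 0, (1, -1): 17, (-1, 1): 16, (-1, -1): 12}
br px [317. 162.] n 323 c [0.6091 0.0367] deg -0.1 sz [ 6. 42.] z 0.068 platemid [2.9 2.1] {(1, 1): 0, (1, -1): 13, (-1, 1): 11, (-1, -1): 18}
side
br px [293. 179.] n 262 c [ 0.6172 -0.0374] deg -1.1 sz [11. 40.] z 0.068 platemid [-0.7 -2.2] {(1, 1): 0, (1, -1): 0, (-1, 1): 9, (-1, -1): 3}
br px [287. 197.] n 299 c [0.6127 0.0394] deg 3.0 sz [41. 10.] z 0.068 platemid [  3.2 -11.6] {(1, 1): 0, (1, -1): 0, (-1, 1): 10, (-1, -1): 3}
br px [278. 216.] n 291 c [0.6115 0.1174] deg 3.2 sz [42. 11.] z 0.068 platemid [  3.9 -16.5] {(1, 1): 0, (1, -1): 0, (-1, 1): 2, (-1, -1): 2}
br px [132. 314.] n 400 c [0.7466 0.5246] deg -88.6 sz [ 6. 51.] z 0.181 platemid [ 0.9 -0.1] {(1, 1): 0, (1, -1): 0, (-1, 1): 0, (-1, -1): 0}
sidetab [336.1 137.4] 29 med [ 0.5265 -0.2091  0.0801] rect [ 529.3 -216.1] [ 8. 32.] 0.2 z 0.065 0.091
[ 0.51933179 -0.19179918  0.17004049] 36.6
```

View pics/side9.png

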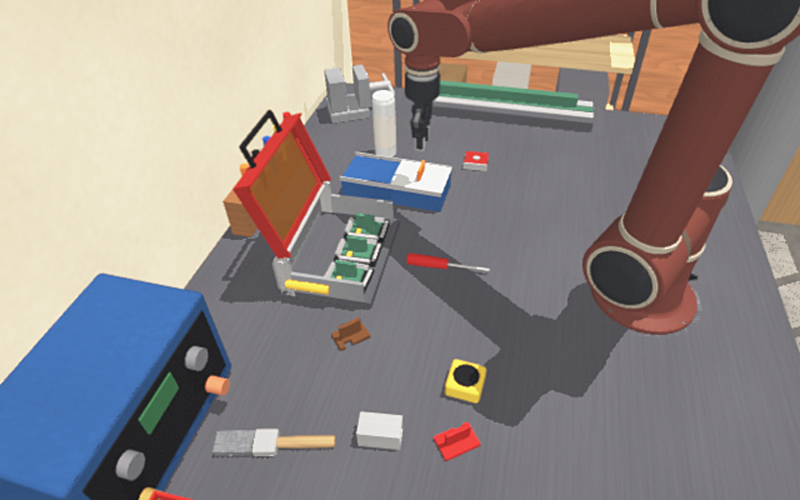

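View pics/top9.png

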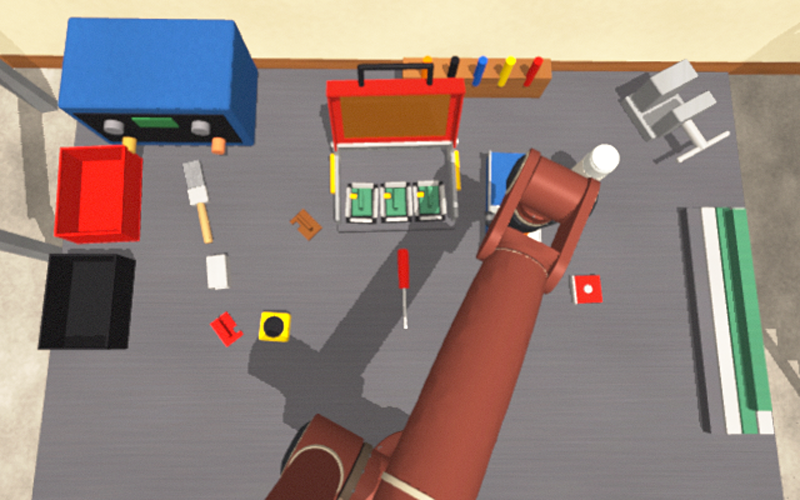

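```bash
python3 -c "
from station import robot
print(robot.job_done())"
```

```text
the job is handed in; nothing more can be done
None
```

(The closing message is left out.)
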